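# Egg keeper: lay the loose eggs in their wells and snap the lid on

### The arm

A 6-joint arm with a two-finger parallel gripper is mounted at the origin on the work surface. World frame = base frame: x ahead of the robot, y to its left, z up, the work surface at z = 0. Lengths are in m, angles in degrees, forces in N, time in s.
With the tool pointing down it reaches from about 0.35 to 0.875 m from the base axis. Payload 4.2 kg.
Tool frame: the origin (TCP) lies at the very end of the fingers, on their centre line; the grasp point (between the pads) lies 19 mm behind it (r.hold_point_z is the distance from the TCP to the grasp point, in m); z points along the fingers, y is the direction in which the jaws open and shut (so a half turn about z gives the same grasp; the last joint's range is limited). The gripper opens to 87 mm and grips with 3 to 60 N. Pads are 19 mm wide; open, the fingers measure 117 mm over their backs; the gripper's body (75 mm by 190 mm) begins 51 mm behind the grasp point.
Start: joints at [-62.475, 22.042, 0.453, 0, -68.411, -14.817], TCP at [0.138, -0.61, 0.223] pointing down, gripper open.
Joint ranges: [-179.83, 179.83], [-69.29, 118.12], [-61.27, 80.66], [-181.25, 117.63], [-171.15, -9.14], [-177.46, 177.46]. Speed limits (degrees/s): [159.86, 159.86, 180, 180, 180, 180].

### API

Orientations are given as a 3x3 rotation matrix whose columns are the frame's x, y, z axes.
In Python, from station import r, cams, ticket gives the robot as it stands.
- The arm moves only by the tool drive_tool, never from a script. Its argument "deltas" is a list of rows, each an object of numbers: "dx", "dy", "dz": the shift along the tool's x, y, z in m; "wx", "wy", "wz": the turn, a rotation vector about the tool's x, y, z in degrees. A call has 1 to 20 rows; each row is the pose to reach, as a shift and turn from the pose commanded when the call began, along the tool's axes at that moment; what a row does not reach only later rows make up. A row lasts 1/10 s, in which the tool goes at most 50 mm and 8.59 degrees, less where a joint would pass 70% of its speed; a pose out of reach is approached as far as the arm can. A call with a gripper value outside its range is refused whole. "gripper" is the opening, from 0 (shut) to 1 (fully open), set as the call begins (left out, the last holds). The fingers move at their own pace and stop on an object; the grip force is fixed at half the most. Time passes only in rows, so rows that repeat a pose let the fingers close. It gives the time, the measured TCP pose, the force and the opening at its end, in the units of the state.
- r.sense(): the state, without advancing time (a new reading comes with each control period).
- cams.capture(name): name is "scene" or "top" or "wrist"; returns the picture (400x640x3 uint8, red, green, blue); there is no depth.
- cams.camera_model(name): a dict with "intrinsics" (3x3 intrinsics, pixels), "extrinsics" (4x4, takes a point from world to camera coordinates); the wrist camera has in their place "T_tool_cam" (4x4, takes a point from camera to tool coordinates, whose origin is the TCP and whose axes are the flange's). Camera axes: x right, y down, z forward; pixel columns grow to the right and rows downward; lengths in m; the calibration is good to about 2 mm. A picture is of the moment at which its call begins: read the wrist's pose just before it. camera_model takes no time and is no camera call.
- ticket.finish_job(): hands the job in, once; it reports no verdict.
The state is a dict: "time_s": time; "joints": joint angles; "joint_velocities": joint speeds; "effort": joint torques, N m; "tcp_pos": TCP position; "ee_rot": TCP orientation; "wrist_force": force on the tool from outside, world axes, zero at the start; "moment": the same for the moment, N m; "gripper_width": opening from 0.0 (shut) to 1.0 (fully open).
Only numpy, scipy, OpenCV 4.12 (cv2) and the standard library are available. Lean on these libraries where they do the work, as an engineer would, in place of code of your own. Each camera call takes 0.05 s, during which the arm holds its last target.

### The job

Put the steamed eggs away: lay the two eggs that are loose on the counter into the two empty wells of the three-egg keeper, then put the keeper's own long lid over them and press it down until it has snapped fully home at both ends. Handle the eggs and the lid without letting them drop, keep the third egg in its well, leave the keeper standing flat, and do not push the other things on the counter about.

Things in the scene. Friction and masses are not known exactly. Their poses are not given: they have to be found in the camera images.
- keeper: Base of the egg keeper: off-white plastic tray, loose on the counter, 0.3 kg. Origin: centre of its underside; x along its length, z up. A flange 236 x 104 mm, 8 mm thick, carries a raised deck 212 x 80 mm, flat top 30 mm above the counter, top edges rounded (5 mm). Three shallow oval wells lie in a row along x. On each long side, 84 mm either way from the middle, a sprung rib at 18 mm height stands 4 mm out.
- well_0 (a point): Centre of an egg when it rests in the first well: x = -66 mm on the keeper, 45.5 mm above its underside, 15.5 mm above the deck; axes as the keeper's. An egg sinks 6 mm below the deck's top, its long axis along the row. This well already holds egg_c. The wells are 66 mm apart.
- well_1 (a point): The same for the middle well (x = 0), empty at the start.
- well_2 (a point): The same for the third well (x = +66 mm), empty at the start.
- egg_a_center (a point): Centre of a loose brown egg, 57 mm long and 43 mm across, 58 g, lying on its side on the counter and free to roll. Its long axis is x.
- egg_b_center (a point): Centre of the other loose egg, the same size, lying on its side on the counter; its long axis is x. Either egg may go into either empty well.
- egg_c_center (a point): Centre of the third egg, the same size, already lying in well_0; it stays there.
- lid_grip (a point): Middle of the grip ridge of the keeper's lid, 80 mm above the lid's rim; x along the lid, z up. The lid: milky see-through plastic, open below, 223 x 93 mm outside, 67 mm high, 0.11 kg, standing rim down on the counter. Ridge on top: 70 mm long (x), 14 thick, 26 high, up to 93 mm above the rim. Inside, it clears the deck by 1.5 mm at the sides, 2.5 mm at the ends. Either way round fits.
- lid_end_a (a point): On the lid's flat top, 67 mm above its rim, on its centre line 80 mm from the middle towards -x: where to press that end. Beads in its long walls snap under the keeper's sprung ribs: about 8 to 12 N of push at each end (16 to 22 N for both at once). Until then the lid stops 14 mm short of home. Home: rim on the flange, this point 75 mm above the keeper's underside.
- lid_end_b (a point): The same at the lid's +x end.
- short_lid_grip (a point): Half-way up the grip ridge of another lid, of the same make, width, height and grip but only 160 mm long; x along its length. It does not fit the keeper. It and the long lid stand on either side of the counter, either one on either side.
- tea_glass: Empty tea glass, 54 mm across its rim, 85 mm high, standing in a row with the two loose eggs. Origin: centre of its foot.
- jar: Glass jar with a steel twist cap, 72 mm in diameter, 104 mm high. Origin: centre of its foot.
- bowl: White enamel bowl with a dark rim, 138 mm across, 64 mm high. Origin: centre of its foot.
- spatula: Bamboo spatula lying flat at the right-hand (-y) side, 300 mm long (along its x), up to 60 mm wide, 7 mm thick. Origin: near its middle, on the counter.
Things that resemble listed ones, but are neither listed nor needed, are in the scene too. What is shaped like the part that bears egg_b_center but blue or red is not meant.

How it is judged (in metres and radians):
On the way:
1. both loose eggs lie in the two empty wells, one in each, and the third egg is still in its own (((distance between egg_a_center and well_1 below 0.009 m and distance between egg_b_center and well_2 below 0.009 m) or (distance between egg_b_center and well_1 below 0.009 m and distance between egg_a_center and well_2 below 0.009 m)) and distance between egg_c_center and well_0 below 0.009 m), for 0.2 s.
At the end, for the whole second after the job is handed in: One egg lies in each well (centre within 9 mm of its seated place); the long lid is snapped onto the keeper (both ends of its top within 3.5 mm of home height, its middle within 6 mm of the keeper's); the keeper stands flat (0.04 rad, 6 mm); all at rest (all of step 1 and z of each of lid_end_a, lid_end_b in the frame of keeper below 0.0785 m and x of lid_grip in the frame of keeper between -0.006 and 0.006 m and y of lid_grip in the frame of keeper between -0.006 and 0.006 m and angle between keeper's own z axis and vertical below 0.04 rad and height (world z) of keeper below 0.006 m and linear speed of each of lid, keeper, egg_a, egg_b below 0.02 m/s); the robot touches nothing.
It fails at once if an egg is dropped (falls freely by more than about 35 mm) ((linear speed of egg_a above 0.83 m/s and contact force between egg_a and anything else below 0.02 N) or (linear speed of egg_b above 0.83 m/s and contact force between egg_b and anything else below 0.02 N) or (linear speed of egg_c above 0.83 m/s and contact force between egg_c and anything else below 0.02 N)).
It fails at once if the lid is dropped (falls freely by more than about 35 mm) ((linear speed of lid above 0.83 m/s and contact force between lid and anything else below 0.02 N)).
It fails at once if the third egg is taken or knocked out of its well (distance between egg_c_center and well_0 above 0.02 m).
It fails at once if a bystander (tea glass, jar, bowl, spatula or the short lid) is pushed more than 30 mm from where it stood (distance of any of tea_glass, bowl, jar, spatula, short_lid_grip from where it was at the start of the episode above 0.03 m).
It also fails if it takes over 72 s, if anything falls off the work surface, if the arm or the gripper's body presses on something with over 40 N, if the wrist force passes 120 N, or if a joint passes its speed limit or range.

## Working session

There is one attempt and no reset: what is moved stays moved. The work goes in short steps, Python scripts to look and compute and a tool call to move; the robot and the scene stay as the last step left them, time stands still between calls to the robot, and variables do not carry over. Pictures are saved under pics/ and viewed, and the job is handed in when it is done.

Besides the shell and the picture viewer there is one more tool, called after "Emit:" as a command line: name --argument value ..., lists and objects as JSON in quotes. drive_tool: Moves the arm, as the interface text tells. Its arguments: {"type":"object","properties":{"deltas":{"type":"array","items":{"type":"object","properties":{"dx":{"type":"number"},"dy":{"type":"number"},"dz":{"type":"number"},"wx":{"type":"number"},"wy":{"type":"number"},"wz":{"type":"number"}}}},"gripper":{"type":"number"}},"required":["deltas"]}

```bash
ls; mkdir -p pics
python3 - <<'E'
from station import r,cams,ticket
import cv2,numpy as np
np.set_printoptions(precision=4,suppress=True)
s=r.sense()
print(s, r.hold_point_z)
for n in ("scene","top","wrist"):
    im=cams.capture(n); cv2.imwrite(f"pics/{n}0.png",im[:,:,::-1]); np.save(f"pics/{n}0.npy",im)
    print(n,cams.camera_model(n))
E
```

```text
pics
{'time_s': 0.0, 'joints': array([-62.4754,  22.0897,   0.3786,  -0.0289, -68.4119, -14.8161]), 'joint_velocities': array([-0.0887, -0.0366,  0.0082,  0.0604, -0.0832, -0.0217]), 'effort': array([  0.0014, -39.0669,  18.7408,   4.22  ,   0.0111,  -0.0002]), 'tcp_pos': array([ 0.1374, -0.6091,  0.2215]), 'ee_rot': array([[-0.9755, -0.2198, -0.0006],
       [-0.2198,  0.9755,  0.0021],
       [ 0.0001,  0.0022, -1.    ]]), 'wrist_force': array([-0.0131, -0.5837,  0.3506]), 'moment': array([-0.0191,  0.0119,  0.0076]), 'gripper_width': 0.9978309222899451} 0.0187
scene {'intrinsics': array([[361.4195,   0.    , 320.5995],
       [  0.    , 361.4195, 195.2172],
       [  0.    ,   0.    ,   1.    ]]), 'extrinsics': array([[ 0.7279,  0.6857,  0.0058, -0.3427],
       [ 0.5938, -0.6261, -0.5054, -0.3165],
       [-0.3429,  0.3713, -0.8628,  1.3912],
       [ 0.    ,  0.    ,  0.    ,  1.    ]])}
top {'intrinsics': array([[369.0514,   0.    , 317.7968],
       [  0.    , 369.0514, 200.7763],
       [  0.    ,   0.    ,   1.    ]]), 'extrinsics': array([[-0.027 , -0.9991, -0.0312, -0.0403],
       [-0.9878,  0.0314, -0.1527,  0.5561],
       [ 0.1535,  0.0267, -0.9878,  0.94  ],
       [ 0.    ,  0.    ,  0.    ,  1.    ]])}
wrist {'intrinsics': array([[282.9884,   0.    , 322.6329],
       [  0.    , 282.9884, 199.4701],
       [  0.    ,   0.    ,   1.    ]]), 'T_tool_cam': array([[ 0.0005, -0.9519, -0.3065,  0.0849],
       [ 1.    ,  0.0005,  0.0003,  0.0005],
       [-0.0002, -0.3065,  0.9519, -0.1624],
       [ 0.    ,  0.    ,  0.    ,  1.    ]])}
```

View pics/top0.png

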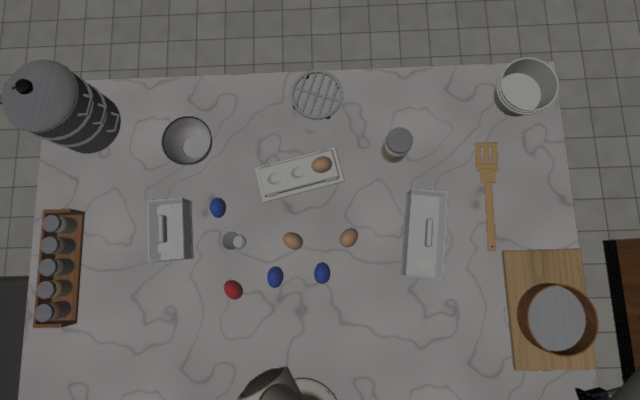

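View pics/scene0.png

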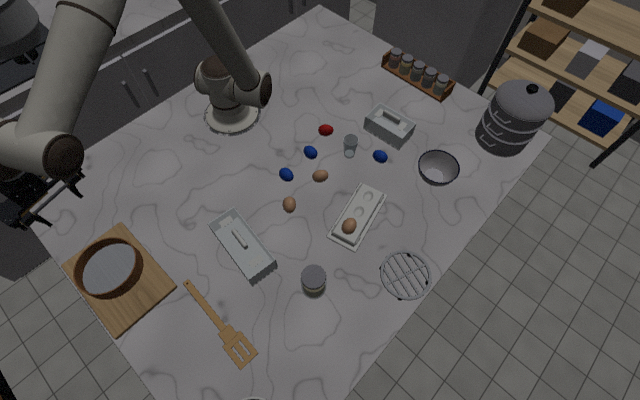

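View pics/wrist0.png

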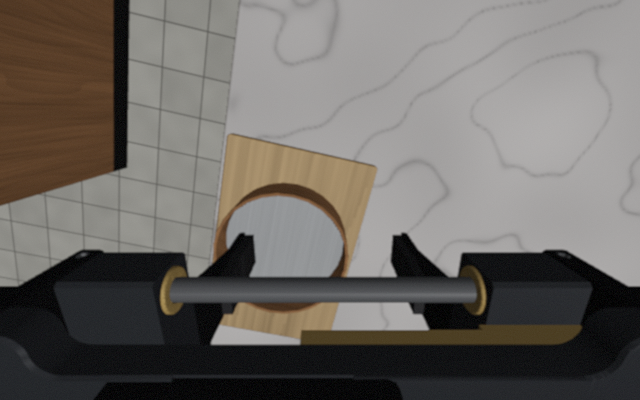

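The top view shows the brown loose eggs at about (293,241) and (349,237), and the third egg in the keeper at (321,164). 

Lookalikes:
- **Eggs:** blue at (218,207), (275,276) and (322,272), and red at (233,289). I exclude these by colour.
- **Lids:** the long one is at (426,233) and the short one at (170,230).
- **Other items:** glass (234,240), jar (398,142), bowl (187,140), spatula (488,195).

Next I'll measure positions.

```bash
cat > h.py <<'E'
import cv2,numpy as np
from station import r,cams,ticket
np.set_printoptions(precision=4,suppress=True)
def cam(n,s=None):
    m=cams.camera_model(n);K=m['intrinsics']
    if n=='wrist':
        T=np.eye(4);T[:3,:3]=s['ee_rot'];T[:3,3]=s['tcp_pos'];E=np.linalg.inv(T@m['T_tool_cam'])
    else:E=m['extrinsics']
    return K,E
def ray(c,px):
    K,E=c;R=E[:3,:3];o=-R.T@E[:3,3];d=R.T@np.linalg.inv(K)@np.array([px[0],px[1],1.]);return o,d/np.linalg.norm(d)
def plane(c,px,z):
    o,d=ray(c,px);return o+d*(z-o[2])/d[2]
def tri(c1,p1,c2,p2):
    o1,d1=ray(c1,p1);o2,d2=ray(c2,p2)
    A=np.stack([d1,-d2],1);t=np.linalg.lstsq(A,o2-o1,rcond=None)[0]
    a=o1+t[0]*d1;b=o2+t[1]*d2;return (a+b)/2,np.linalg.norm(a-b)
def proj(c,P):
    K,E=c;q=K@(E[:3,:3]@np.asarray(P,float)+E[:3,3]);return q[:2]/q[2]
def blobs(mask,amin=40):
    n,l,st,ce=cv2.connectedComponentsWithStats(mask.astype(np.uint8)*255)
    out=[]
    for i in range(1,n):
        if st[i,4]>=amin:
            cs,_=cv2.findContours((l==i).astype(np.uint8),cv2.RETR_EXTERNAL,cv2.CHAIN_APPROX_NONE)
            out.append((ce[i],st[i],max(cs,key=len)))
    return out
def eggmask(im):
    h=cv2.cvtColor(im,cv2.COLOR_RGB2HSV);return (h[...,0]<=14)&(h[...,1]>80)&(h[...,2]>60)
E
python3 - <<'E'
from h import *
for n in("top","scene"):
    im=np.load(f"pics/{n}0.npy");c=cam(n)
    for ce,st,ct in blobs(eggmask(im),40):
        if st[4]<600: 
            e=cv2.fitEllipse(ct) if len(ct)>5 else None
            print(n,ce,st,e, plane(c,ce,.0215),plane(c,ce,.0455))
for n,b,f in(("top",(240,140,470,290),3.4),("scene",(200,120,400,300),4)):
    im=np.load(f"pics/{n}0.npy")[b[1]:b[3],b[0]:b[2]]
    im=cv2.resize(im,None,fx=f,fy=f,interpolation=cv2.INTER_CUBIC);im=np.clip(im*1.4,0,255).astype(np.uint8)
    cv2.imwrite(f"pics/{n}c.png",im[:590,:,::-1])
E
```

```text
top [321.2239 164.2139] [312 157  19  15 201] ((321.116943359375, 164.19900512695312), (13.47162914276123, 17.697877883911133), 72.08721923828125) [ 0.6596 -0.0683  0.0215] [ 0.6534 -0.0687  0.0455]
top [ 54.6078 211.451 ] [ 43 209  28  10 102] ((54.18088912963867, 212.52635192871094), (7.733331680297852, 26.01632308959961), 81.32260131835938) [0.5511 0.6731 0.0215] [0.5476 0.6547 0.0455]
top [348.4928 237.4444] [341 229  16  18 207] ((348.3579406738281, 237.4615936279297), (13.634252548217773, 18.05695343017578), 35.290184020996094) [ 0.4562 -0.1354  0.0215] [ 0.4549 -0.1341  0.0455]
top [292.2327 240.698 ] [284 233  18  16 202] ((292.1898193359375, 240.6886749267578), (12.973793029785156, 18.0211181640625), 125.70122528076172) [0.4518 0.0153 0.0215] [0.4507 0.0129 0.0455]
top [630.9174 277.7615] [622 272  18  11 109] ((630.567626953125, 277.59307861328125), (8.320796966552734, 19.48174476623535), 97.20039367675781) [ 0.3324 -0.8542  0.0215] [ 0.3342 -0.8355  0.0455]
top [231.9224 289.9178] [224 281  19  18 219] ((232.10032653808594, 289.8441162109375), (13.638936996459961, 20.04697
[... 1330 characters left out ...]
(11.652524948120117, 12.80349349975586), 5.502140522003174) [ 0.4547 -0.1333  0.0215] [ 0.4655 -0.1415  0.0455]
scene [349.1127 224.6056] [342 218  14  14 142] ((348.95916748046875, 224.66265869140625), (11.8216552734375, 14.258638381958008), 46.73579406738281) [ 0.6464 -0.0566  0.0215] [ 0.6527 -0.0666  0.0455]
scene [ 80.7879 278.2222] [ 73 249  30  47  99] ((105.4078369140625, 265.82000732421875), (51.165748596191406, 68.21920776367188), 57.37552261352539) [ 0.1982 -0.716   0.0215] [ 0.215  -0.7105  0.0455]
scene [130.5   270.375] [120 255  16  31  40] ((244.817626953125, 281.7864685058594), (111.59690856933594, 223.69940185546875), 0.0) [ 0.2812 -0.6054  0.0215] [ 0.2961 -0.6025  0.0455]
```

View pics/topc.png

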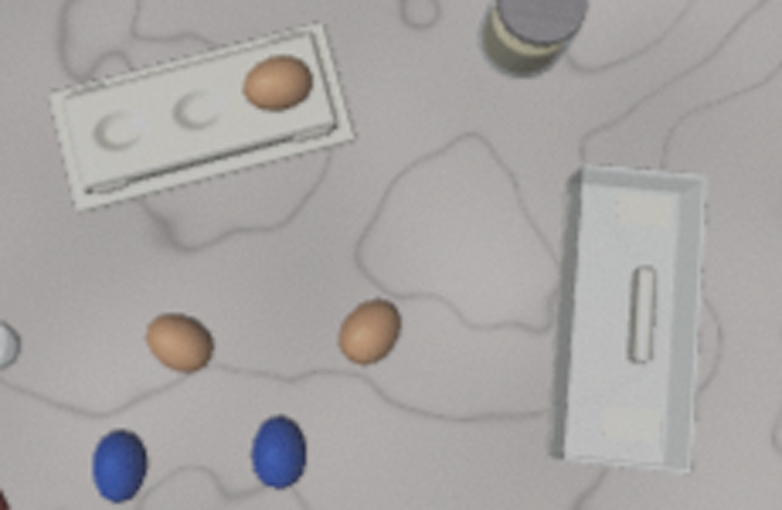

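View pics/scenec.png

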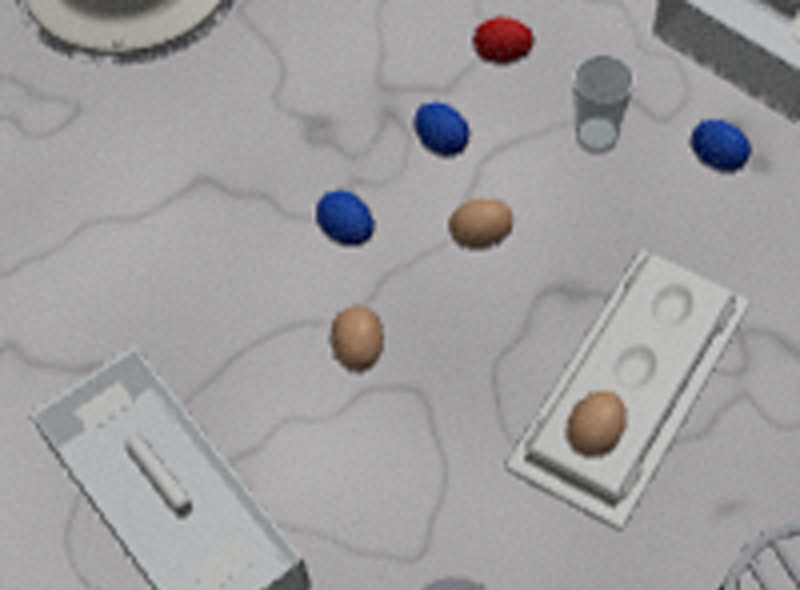

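The choice is clear: the two brown eggs, the keeper with its +x end towards +y, and the long lid on the right. I'll move to a wrist overview.

Emit:
drive_tool --deltas '[{"dx":-0.03,"dy":0.04,"wz":1},{"dx":-0.06,"dy":0.08,"wz":3},{"dx":-0.09,"dy":0.115,"wz":5},{"dx":-0.12,"dy":0.155,"wz":7},{"dx":-0.15,"dy":0.195,"wz":9},{"dx":-0.18,"dy":0.232,"wz":11},{"dx":-0.21,"dy":0.27,"wz":12.7},{"dx":-0.24,"dy":0.31,"wz":12.7},{"dx":-0.27,"dy":0.348,"wz":12.7},{"dx":-0.3,"dy":0.386,"wz":12.7},{"dx":-0.33,"dy":0.425,"wz":12.7},{"dx":-0.355,"dy":0.457,"wz":12.7},{"dx":-0.37,"dy":0.477,"wz":12.7},{"dx":-0.38,"dy":0.488,"wz":12.7},{"dx":-0.38,"dy":0.488,"wz":12.7},{"dx":-0.38,"dy":0.488,"wz":12.7}]' --gripper 1

```text
schema error: expected keys dx, dy, dz, wx, wy, wz
```

Run:
```python
from h import *
s=r.sense();im=cams.capture('wrist');np.save('pics/w1.npy',im);import pickle;pickle.dump(s,open('pics/w1.pkl','wb'))
cv2.imwrite('pics/w1.png',np.clip(im*1.3,0,255).astype(np.uint8)[:,:,::-1])
print(s['tcp_pos'],s['joints'],s['ee_rot'])
c=cam('wrist',s)
for ce,st,ct in blobs(eggmask(im),200):
    print(ce,st,cv2.fitEllipse(ct),plane(c,ce,.0215),plane(c,ce,.0455))
```

```text
[ 0.1374 -0.6093  0.2217] [-62.4771  22.0836   0.3978  -0.0189 -68.4115 -14.8176] [[-0.9755 -0.2198 -0.0005]
 [-0.2198  0.9755  0.0016]
 [ 0.0001  0.0017 -1.    ]]
[54.7296 93.9363] [    0     0   114   205 20909] ((54.36567306518555, 93.89836883544922), (128.33277893066406, 233.38705444335938), 3.6646294593811035) [ 0.1091 -0.9441  0.0215] [ 0.1055 -0.9232  0.0455]
[281.1824 212.6646] [ 214  184  134   94 1595] ((281.32965087890625, 253.52951049804688), (128.3184356689453, 131.6165771484375), 15.206276893615723) [ 0.1991 -0.6524  0.0215] [ 0.1895 -0.6507  0.0455]
[282.9565 306.3089] [249 302  70  11 437] ((283.5561828613281, 306.47088623046875), (8.870927810668945, 73.29712677001953), 89.83443450927734) [ 0.3492 -0.6227  0.0215] [ 0.3297 -0.623   0.0455]
```

View pics/w1.png

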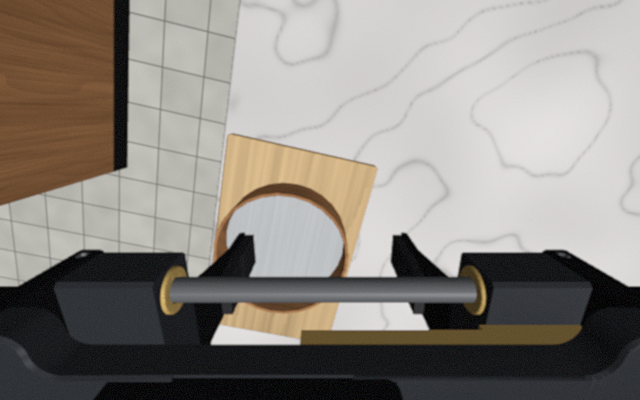

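Emit:
drive_tool --deltas '[{"dx":-0.02,"dy":0.026,"dz":0,"wx":0,"wy":0,"wz":2},{"dx":-0.38,"dy":0.488,"dz":0,"wx":0,"wy":0,"wz":12.7},{"dx":-0.38,"dy":0.488,"dz":0,"wx":0,"wy":0,"wz":12.7},{"dx":-0.38,"dy":0.488,"dz":0,"wx":0,"wy":0,"wz":12.7},{"dx":-0.38,"dy":0.488,"dz":0,"wx":0,"wy":0,"wz":12.7},{"dx":-0.38,"dy":0.488,"dz":0,"wx":0,"wy":0,"wz":12.7},{"dx":-0.38,"dy":0.488,"dz":0,"wx":0,"wy":0,"wz":12.7},{"dx":-0.38,"dy":0.488,"dz":0,"wx":0,"wy":0,"wz":12.7},{"dx":-0.38,"dy":0.488,"dz":0,"wx":0,"wy":0,"wz":12.7},{"dx":-0.38,"dy":0.488,"dz":0,"wx":0,"wy":0,"wz":12.7},{"dx":-0.38,"dy":0.488,"dz":0,"wx":0,"wy":0,"wz":12.7},{"dx":-0.38,"dy":0.488,"dz":0,"wx":0,"wy":0,"wz":12.7},{"dx":-0.38,"dy":0.488,"dz":0,"wx":0,"wy":0,"wz":12.7},{"dx":-0.38,"dy":0.488,"dz":0,"wx":0,"wy":0,"wz":12.7},{"dx":-0.38,"dy":0.488,"dz":0,"wx":0,"wy":0,"wz":12.7},{"dx":-0.38,"dy":0.488,"dz":0,"wx":0,"wy":0,"wz":12.7}]' --gripper 1

```text
time_s: 1.8
tcp_pos: [0.4003, -0.0506, 0.2224]
ee_rot: [[-1.0, 0.001, -0.001], [0.001, 1.0, -0.0], [0.001, -0.0, -1.0]]
wrist_force: [-0.3, 0.2, 0.3]
gripper_width: 0.997
```

Run:
```python
from h import *
s=r.sense();im=cams.capture('wrist');np.save('pics/w2.npy',im);import pickle;pickle.dump(s,open('pics/w2.pkl','wb'))
cv2.imwrite('pics/w2.png',np.clip(im*1.3,0,255).astype(np.uint8)[:,:,::-1])
print(s['tcp_pos'],s['joints'],s['ee_rot'])
c=cam('wrist',s)
for ce,st,ct in blobs(eggmask(im),200):
    print(ce,st,cv2.fitEllipse(ct),plane(c,ce,.0215),plane(c,ce,.0455))
```

```text
[ 0.4003 -0.0506  0.2224] [  16.1272   -0.2522  -28.0403   -0.0066  -62.2499 -106.1597] [[-1.      0.0006 -0.0007]
 [ 0.0006  1.     -0.0001]
 [ 0.0007 -0.0001 -1.    ]]
[508.3296 117.8228] [ 486   99   42   41 1168] ((507.8888244628906, 117.81755828857422), (34.36811447143555, 43.56422805786133), 138.82933044433594) [0.3262 0.1792 0.0215] [0.3255 0.164  0.0455]
[260.9479 215.8233] [245 199  34  34 730] ((261.48370361328125, 215.8643341064453), (28.21631622314453, 36.951725006103516), 44.211788177490234) [ 0.4556 -0.1347  0.0215] [ 0.4463 -0.1291  0.0455]
[370.0043 212.8993] [353 198  37  31 705] ((370.78448486328125, 213.13455200195312), (27.997713088989258, 37.048519134521484), 117.57703399658203) [0.4513 0.0149 0.0215] [0.4424 0.0106 0.0455]
```

View pics/w2.png

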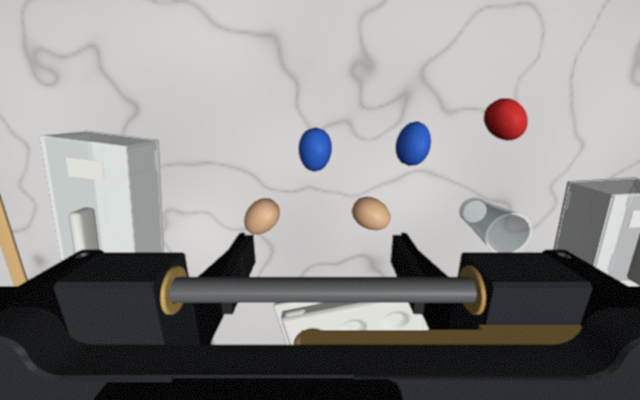

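All three measurements agree. Egg A is at (0.4515,0.015) with heading about 58°, and egg B is at (0.4557,-0.135) with heading about -40°. Next I'll take a close view of the keeper.

Emit:
drive_tool --deltas '[{"dx":-0.015,"dy":0.007,"dz":0,"wx":0,"wy":0,"wz":-6},{"dx":-0.215,"dy":0.098,"dz":-0.02,"wx":0,"wy":0,"wz":-107},{"dx":-0.215,"dy":0.098,"dz":-0.02,"wx":0,"wy":0,"wz":-107},{"dx":-0.215,"dy":0.098,"dz":-0.02,"wx":0,"wy":0,"wz":-107},{"dx":-0.215,"dy":0.098,"dz":-0.02,"wx":0,"wy":0,"wz":-107},{"dx":-0.215,"dy":0.098,"dz":-0.02,"wx":0,"wy":0,"wz":-107},{"dx":-0.215,"dy":0.098,"dz":-0.02,"wx":0,"wy":0,"wz":-107},{"dx":-0.215,"dy":0.098,"dz":-0.02,"wx":0,"wy":0,"wz":-107},{"dx":-0.215,"dy":0.098,"dz":-0.02,"wx":0,"wy":0,"wz":-107},{"dx":-0.215,"dy":0.098,"dz":-0.02,"wx":0,"wy":0,"wz":-107},{"dx":-0.215,"dy":0.098,"dz":-0.02,"wx":0,"wy":0,"wz":-107},{"dx":-0.215,"dy":0.098,"dz":-0.02,"wx":0,"wy":0,"wz":-107},{"dx":-0.215,"dy":0.098,"dz":-0.02,"wx":0,"wy":0,"wz":-107},{"dx":-0.215,"dy":0.098,"dz":-0.02,"wx":0,"wy":0,"wz":-107},{"dx":-0.215,"dy":0.098,"dz":-0.02,"wx":0,"wy":0,"wz":-107}]'

```text
time_s: 3.35
tcp_pos: [0.6157, 0.0468, 0.2425]
ee_rot: [[0.289, -0.957, -0.0], [-0.957, -0.289, -0.0], [-0.0, 0.0, -1.0]]
wrist_force: [1.0, -0.2, -0.2]
gripper_width: 0.999
```

```bash
cat >> h.py <<'E'
import pickle
def snap(n,tag,gain=1.3):
    s=r.sense();im=cams.capture(n);np.save(f'pics/{tag}.npy',im);pickle.dump(s,open(f'pics/{tag}.pkl','wb'))
    cv2.imwrite(f'pics/{tag}.png',np.clip(im*gain,0,255).astype(np.uint8)[:,:,::-1]);return s,im
E
python3 - <<'E'
from h import *
s,im=snap('wrist','w3')
print(s['tcp_pos'],s['joints'],s['ee_rot'])
c=cam('wrist',s)
for ce,st,ct in blobs(eggmask(im),200):
    print(ce,st,cv2.fitEllipse(ct),plane(c,ce,.0215),plane(c,ce,.0455))
E
```

```text
[0.6157 0.0468 0.2425] [ 19.3457  20.6017   1.159   -0.0033 -70.573   -2.5753] [[ 0.2885 -0.9575 -0.0003]
 [-0.9575 -0.2885 -0.    ]
 [-0.      0.0003 -1.    ]]
[321.099   74.5329] [ 305   51   34   50 1141] ((321.04095458984375, 74.93283081054688), (32.84172821044922, 48.64729690551758), 2.9491565227508545) [ 0.6533 -0.0717  0.0215] [ 0.6525 -0.0693  0.0455]
[488.6955  71.3157] [ 470   50   39   44 1156] ((488.75006103515625, 71.722900390625), (37.82524871826172, 42.68292236328125), 7.821011066436768) [ 0.4551 -0.1354  0.0215] [ 0.4667 -0.129   0.0455]
[442.0659 184.8142] [424 169  37  33 759] ((442.23199462890625, 184.8718719482422), (26.918109893798828, 38.8733024597168), 55.24016189575195) [0.4504 0.0154 0.0215] [0.4623 0.0123 0.0455]
```

View pics/w3.png

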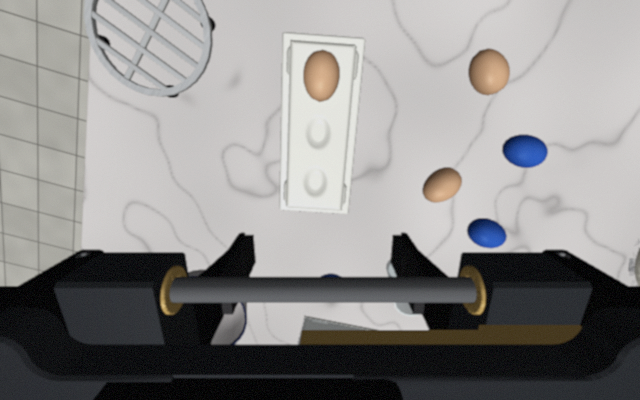

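The view shows the keeper upright at (320,122), with egg_c at (321,75), empty wells at (318,133) and (316,183), and flange corners at about (284,33), (365,38), (347,213) and (281,209). I'll refine the edges.

Run:
```python
from h import *
im=np.load('pics/w3.npy')
b=(265,20,385,225)
for nm,p in (('k',(320,120)),('t',(270,120)),('deck',(330,105)),('tr',(375,120))): print(nm,im[p[1]-2:p[1]+3,p[0]-2:p[0]+3].mean((0,1)))
cr=cv2.resize(im[b[1]:b[3],b[0]:b[2]],None,fx=2.9,fy=2.9,interpolation=cv2.INTER_CUBIC)
lab=cv2.cvtColor(im,cv2.COLOR_RGB2LAB).astype(float)
ch=cv2.resize((np.clip((lab[...,2]-120)*12,0,255)).astype(np.uint8)[b[1]:b[3],b[0]:b[2]],None,fx=2.9,fy=2.9)
cv2.imwrite('pics/k1.png',np.hstack([np.clip(cr*1.3,0,255).astype(np.uint8)[:,:,::-1],cv2.cvtColor(ch,cv2.COLOR_GRAY2BGR)]))
```

```text
k [176.12 176.56 174.96]
t [143.8  142.16 141.12]
deck [176.12 176.64 171.84]
tr [156.6  154.6  153.84]
```

View pics/k1.png

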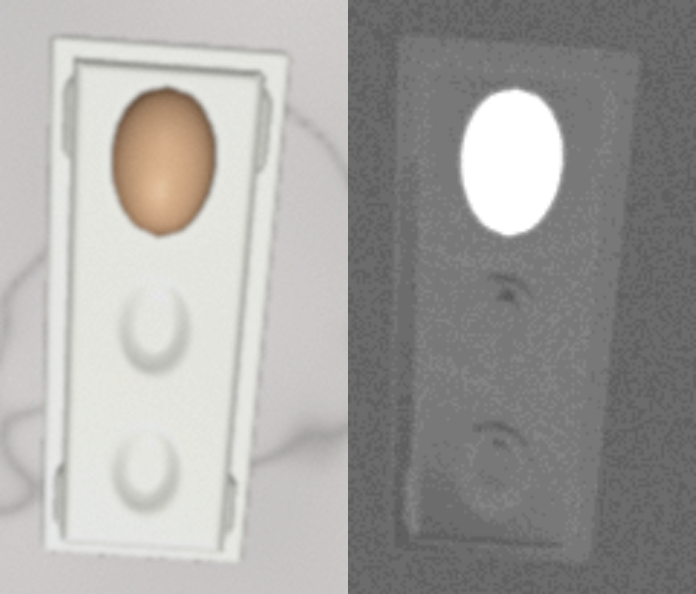

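```bash
cat >> h.py <<'E'
def keeper_rect(im,c,z,box):
    f=cv2.GaussianBlur(im,(0,0),1.0).astype(np.float32)
    g=f[...,1]-f[...,0]*.5-f[...,2]*.5   # greenish tint
    lab=cv2.cvtColor(f/255,cv2.COLOR_RGB2LAB)
    m=np.zeros(im.shape[:2],np.uint8);x0,y0,x1,y1=box
    m[y0:y1,x0:x1]=((lab[...,1]<lab_thr)|eggmask(im))[y0:y1,x0:x1]
    return m
E
python3 - <<'E'
from h import *
s=pickle.load(open('pics/w3.pkl','rb'));im=np.load('pics/w3.npy');c=cam('wrist',s)
f=cv2.GaussianBlur(im,(0,0),1.2).astype(np.float32)
lab=cv2.cvtColor(f/255,cv2.COLOR_RGB2LAB)
for p in ((320,110),(270,120),(330,105),(375,120),(286,120),(350,180),(320,205),(320,220)): print(p,lab[p[1],p[0]])
m=((lab[...,1]<-0.15+0*lab[...,1])).astype(np.uint8)
t=(lab[...,1]);tt=0.5*(np.median(t[100:120,325:335])+np.median(t[100:140,250:270]));print('thr',tt)
m=(t<tt).astype(np.uint8);m|=eggmask(im).astype(np.uint8)
mm=np.zeros_like(m);mm[20:225,265:385]=m[20:225,265:385]
mm=cv2.morphologyEx(mm,cv2.MORPH_CLOSE,np.ones((9,9)));mm=cv2.morphologyEx(mm,cv2.MORPH_OPEN,np.ones((5,5)))
bl=max(blobs(mm>0,500),key=lambda b:b[1][4]);ct=bl[2][:,0,:].astype(float)
P=np.array([plane(c,q,.008)[:2] for q in ct])
R=cv2.minAreaRect((P*1000).astype(np.float32));print(R)
# robust line fits per side
th=np.deg2rad(107)
ctr=np.array(R[0])/1000
for it in range(4):
    u=np.array([np.cos(th),np.sin(th)]);v=np.array([-u[1],u[0]])
    a=(P-ctr)@u;b=(P-ctr)@v
    L=[]
    for sel,fit in (((b>.04)&(abs(a)<.1),(a,b)),((b<-.04)&(abs(a)<.1),(a,b)),((a>.1)&(abs(b)<.04),(b,a)),((a<-.1)&(abs(b)<.04),(b,a))):
        l=cv2.fitLine(np.stack([fit[0][sel],fit[1][sel]],1).astype(np.float32),cv2.DIST_HUBER,0,1e-6,1e-6).ravel()
        k=l[1]/l[0];L.append((k,l[3]-k*l[2]))
    th+=np.arctan((L[0][0]+L[1][0])/2)
    ctr=ctr+u*(L[2][1]+L[3][1])/2+v*(L[0][1]+L[1][1])/2
    print(np.rad2deg(th),ctr,[(round(np.rad2deg(k),2),round(d*1000,2)) for k,d in L])
u=np.array([np.cos(th),np.sin(th)])
for i in(-66,0,66): print(i,ctr+u*i/1000)
vis=cv2.resize(im[20:225,265:385],None,fx=2.9,fy=2.9)
# check deck corners and ribs reproj
v=np.array([-u[1],u[0]]);vis=im.copy()
for (a,b,z) in [(sx*118,sy*52,8) for sx in(-1,1) for sy in(-1,1)]+[(sx*106,sy*40,27) for sx in(-1,1) for sy in(-1,1)]+[(0,0,26),(66,0,26),(-66,0,45.5)]:
    w=ctr+u*a/1000+v*b/1000;q=proj(c,[*w,z/1000]);cv2.circle(vis,tuple(np.round(q).astype(int)),1,(255,0,0),-1)
cv2.imwrite('pics/k2.png',cv2.resize(vis[20:225,265:385],None,fx=2.9,fy=2.9,interpolation=cv2.INTER_NEAREST)[:,:,::-1])
E
```

```text
(320, 110) [71.637  -0.9062  2.5469]
(270, 120) [59.137   0.5469  0.7969]
(330, 105) [71.9299 -1.2656  2.4219]
(375, 120) [64.0808  0.5469  0.7812]
(286, 120) [70.5078 -0.8906  1.4219]
(350, 180) [64.9963 -0.5469  1.5625]
(320, 205) [71.7407 -0.1875  0.5156]
(320, 220) [62.97    0.7344  0.2656]
thr -0.09375
((637.1315307617188, -3.756500244140625), (104.51518249511719, 235.29348754882812), 13.094223976135254)
103.17737790929658 [ 0.6374 -0.0038] [(np.float32(-3.88), np.float32(51.07)), (np.float32(-3.78), np.float32(-51.6)), (np.float32(3.59), np.float32(116.76)), (np.float32(4.14), np.float32(-117.12))]
103.16559335836875 [ 0.6374 -0.0038] [(np.float32(-0.01), np.float32(51.22)), (np.float32(-0.01), np.float32(-51.15)), (np.float32(-0.48), np.float32(116.72)), (np.float32(0.28), np.float32(-116.67))]
103.165593023717 [ 0.6374 -0.0038] [(np.float32(0.0), np.float32(51.18)), (np.float32(-0.0), np.float32(-51.18)), (np.float32(-0.49), np.float32(116.7)), (np.float32(0.26), np.float32(-116.69))]
103.16559334898892 [ 0.6374 -0.0038] [(np.float32(0.0), np.float32(51.18)), (np.float32(-0.0), np.float32(-51.18)), (np.float32(-0.49), np.float32(116.69)), (np.float32(0.26), np.float32(-116.69))]
-66 [ 0.6524 -0.0681]
0 [ 0.6374 -0.0038]
66 [0.6224 0.0604]
```

View pics/k2.png

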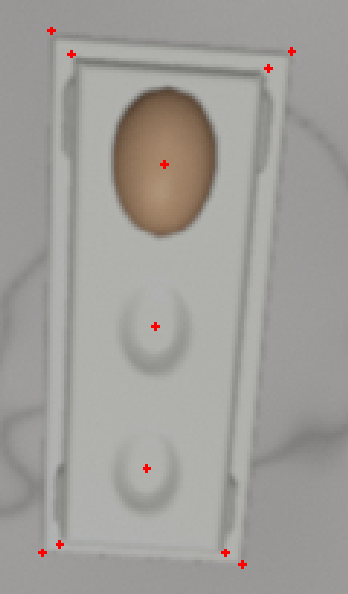

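Keeper fit: centre (0.6374,-0.0038), x heading 103.2°, and the reprojected points land on the wells and egg_c. Now egg A.

Emit:
drive_tool --deltas '[{"dx":-0.003,"dy":0.03,"dz":0.01,"wx":0,"wy":0,"wz":8},{"dx":-0.017,"dy":0.166,"dz":0.12,"wx":0,"wy":0,"wz":48.3},{"dx":-0.017,"dy":0.166,"dz":0.12,"wx":0,"wy":0,"wz":48.3},{"dx":-0.017,"dy":0.166,"dz":0.12,"wx":0,"wy":0,"wz":48.3},{"dx":-0.017,"dy":0.166,"dz":0.12,"wx":0,"wy":0,"wz":48.3},{"dx":-0.017,"dy":0.166,"dz":0.12,"wx":0,"wy":0,"wz":48.3},{"dx":-0.017,"dy":0.166,"dz":0.12,"wx":0,"wy":0,"wz":48.3},{"dx":-0.017,"dy":0.166,"dz":0.14,"wx":0,"wy":0,"wz":48.3},{"dx":-0.017,"dy":0.166,"dz":0.16,"wx":0,"wy":0,"wz":48.3},{"dx":-0.017,"dy":0.166,"dz":0.18,"wx":0,"wy":0,"wz":48.3},{"dx":-0.017,"dy":0.166,"dz":0.2,"wx":0,"wy":0,"wz":48.3},{"dx":-0.017,"dy":0.166,"dz":0.22,"wx":0,"wy":0,"wz":48.3},{"dx":-0.017,"dy":0.166,"dz":0.231,"wx":0,"wy":0,"wz":48.3},{"dx":-0.017,"dy":0.166,"dz":0.231,"wx":0,"wy":0,"wz":48.3},{"dx":-0.017,"dy":0.166,"dz":0.231,"wx":0,"wy":0,"wz":48.3}]' --gripper 0.75

```text
time_s: 4.9
tcp_pos: [0.4531, 0.0159, 0.0119]
ee_rot: [[-0.519, -0.855, 0.001], [-0.855, 0.519, 0.0], [-0.001, -0.001, -1.0]]
wrist_force: [0.6, -0.4, 0.3]
gripper_width: 0.751
```

Run:
```python
from h import *
s,im=snap('wrist','w4')
print(s['tcp_pos'],s['wrist_force'])
```

```text
[0.4531 0.0159 0.0119] [ 0.5871 -0.4016  0.3395]
```

View pics/w4.png

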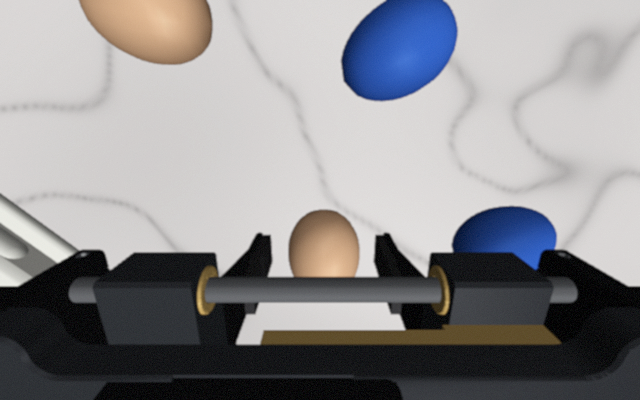

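The egg sits centred between the fingers at (324,248) and is aligned. Close and lift.

Emit:
drive_tool --deltas '[{"dx":0,"dy":0,"dz":0,"wx":0,"wy":0,"wz":0},{"dx":0,"dy":0,"dz":0,"wx":0,"wy":0,"wz":0},{"dx":0,"dy":0,"dz":0,"wx":0,"wy":0,"wz":0},{"dx":0,"dy":0,"dz":0,"wx":0,"wy":0,"wz":0},{"dx":0,"dy":0,"dz":0,"wx":0,"wy":0,"wz":0},{"dx":0,"dy":0,"dz":0,"wx":0,"wy":0,"wz":0},{"dx":0,"dy":0,"dz":0,"wx":0,"wy":0,"wz":0},{"dx":0,"dy":0,"dz":-0.01,"wx":0,"wy":0,"wz":0},{"dx":0,"dy":0,"dz":-0.025,"wx":0,"wy":0,"wz":0},{"dx":0,"dy":0,"dz":-0.04,"wx":0,"wy":0,"wz":0},{"dx":0,"dy":0,"dz":-0.04,"wx":0,"wy":0,"wz":0}]' --gripper 0.3

```text
time_s: 6.05
tcp_pos: [0.4535, 0.0162, 0.0535]
ee_rot: [[-0.519, -0.855, 0.004], [-0.855, 0.519, 0.001], [-0.004, -0.003, -1.0]]
wrist_force: [-0.2, 0.4, -0.2]
gripper_width: 0.481
```

Run:
```python
from h import *
s,im=snap('wrist','w5')
print(s['tcp_pos'],s['wrist_force'],s['gripper_width']*87)
```

```text
[0.4535 0.0162 0.0535] [-0.1698  0.3938 -0.1584] 41.84898164422581
```

View pics/w5.png

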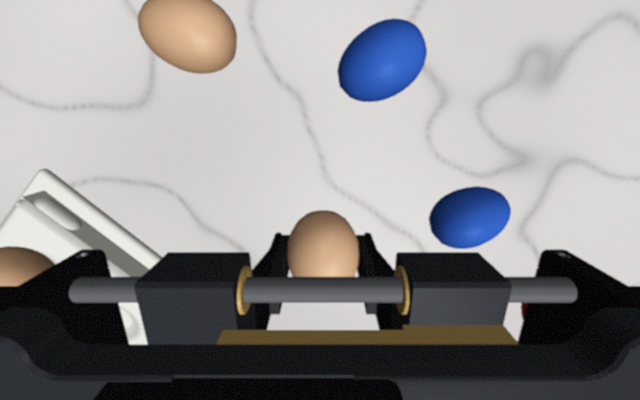

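Egg A is held, with an opening of 42 mm. I'll carry it to above the middle well.

Emit:
drive_tool --deltas '[{"dx":0,"dy":0,"dz":-0.03,"wx":0,"wy":0,"wz":0},{"dx":-0.008,"dy":-0.016,"dz":-0.06,"wx":0,"wy":0,"wz":-5},{"dx":-0.08,"dy":-0.166,"dz":-0.06,"wx":0,"wy":0,"wz":-44.5},{"dx":-0.08,"dy":-0.166,"dz":-0.06,"wx":0,"wy":0,"wz":-44.5},{"dx":-0.08,"dy":-0.166,"dz":-0.06,"wx":0,"wy":0,"wz":-44.5},{"dx":-0.08,"dy":-0.166,"dz":-0.06,"wx":0,"wy":0,"wz":-44.5},{"dx":-0.08,"dy":-0.166,"dz":-0.06,"wx":0,"wy":0,"wz":-44.5},{"dx":-0.08,"dy":-0.166,"dz":-0.06,"wx":0,"wy":0,"wz":-44.5},{"dx":-0.08,"dy":-0.166,"dz":-0.05,"wx":0,"wy":0,"wz":-44.5},{"dx":-0.08,"dy":-0.166,"dz":-0.03,"wx":0,"wy":0,"wz":-44.5},{"dx":-0.08,"dy":-0.166,"dz":-0.03,"wx":0,"wy":0,"wz":-44.5},{"dx":-0.08,"dy":-0.166,"dz":-0.03,"wx":0,"wy":0,"wz":-44.5}]'

```text
time_s: 7.3
tcp_pos: [0.6348, -0.0022, 0.081]
ee_rot: [[0.228, -0.974, -0.002], [-0.974, -0.228, -0.001], [0.0, 0.002, -1.0]]
wrist_force: [0.2, -1.2, -1.0]
gripper_width: 0.478
```

Run:
```python
from h import *
s,im=snap('wrist','w6')
print(s['tcp_pos'],s['ee_rot'],s['wrist_force'],s['gripper_width']*87)
c=cam('wrist',s)
for ce,st,ct in blobs(eggmask(im),200): print(ce,plane(c,ce,.0455))
```

```text
[ 0.6348 -0.0022  0.081 ] [[ 0.2281 -0.9736 -0.0017]
 [-0.9736 -0.2281 -0.0006]
 [ 0.0002  0.0018 -1.    ]] [ 0.1968 -1.2136 -1.0335] 41.55884811371349
[601.348  102.9879] [ 0.4747 -0.1298  0.0455]
[319.6364 129.971 ] [ 0.6526 -0.0702  0.0455]
[322.7626 247.506 ] [0.6302 0.0159 0.0455]
```

View pics/w6.png

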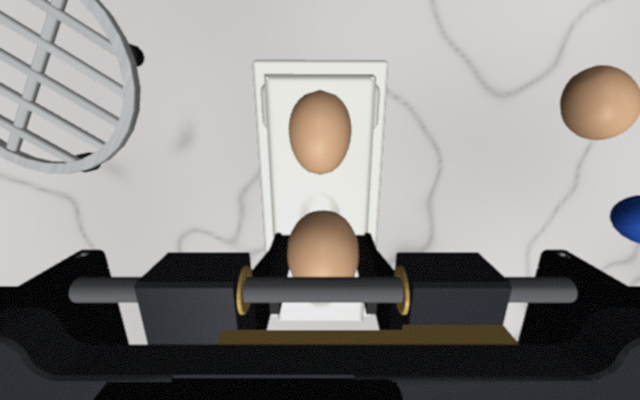

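Aligned: the held egg is at (322,248) and egg_c at (320,130), both on the keeper's axis. Lower it.

Emit:
drive_tool --deltas '[{"dx":0,"dy":-0.002,"dz":0.015,"wx":0,"wy":0,"wz":0},{"dx":0,"dy":-0.002,"dz":0.03,"wx":0,"wy":0,"wz":0},{"dx":0,"dy":-0.002,"dz":0.036,"wx":0,"wy":0,"wz":0},{"dx":0,"dy":-0.002,"dz":0.04,"wx":0,"wy":0,"wz":0},{"dx":0,"dy":-0.002,"dz":0.043,"wx":0,"wy":0,"wz":0},{"dx":0,"dy":-0.002,"dz":0.044,"wx":0,"wy":0,"wz":0},{"dx":0,"dy":-0.002,"dz":0.044,"wx":0,"wy":0,"wz":0}]'

```text
time_s: 8.05
tcp_pos: [0.6377, -0.0017, 0.0378]
ee_rot: [[0.229, -0.974, 0.001], [-0.974, -0.229, 0.0], [0.0, -0.001, -1.0]]
wrist_force: [0.4, -0.4, -0.5]
gripper_width: 0.481
```

Emit:
drive_tool --deltas '[{"dx":0,"dy":0,"dz":0.0008,"wx":0,"wy":0,"wz":0},{"dx":0,"dy":0,"dz":0.0016,"wx":0,"wy":0,"wz":0},{"dx":0,"dy":0,"dz":0.0016,"wx":0,"wy":0,"wz":0}]'

```text
time_s: 8.35
tcp_pos: [0.6379, -0.0017, 0.0365]
ee_rot: [[0.229, -0.974, 0.001], [-0.974, -0.229, 0.0], [0.0, -0.001, -1.0]]
wrist_force: [-0.5, -0.1, 0.9]
gripper_width: 0.475
```

Maybe just touching, with Fz at 0.9 N. Release and rise.

Emit:
drive_tool --deltas '[{"dx":0,"dy":0,"dz":0,"wx":0,"wy":0,"wz":0},{"dx":0,"dy":0,"dz":0,"wx":0,"wy":0,"wz":0},{"dx":0,"dy":0,"dz":0,"wx":0,"wy":0,"wz":0},{"dx":0,"dy":0,"dz":0,"wx":0,"wy":0,"wz":0},{"dx":0,"dy":0,"dz":-0.02,"wx":0,"wy":0,"wz":0},{"dx":0,"dy":0,"dz":-0.05,"wx":0,"wy":0,"wz":0},{"dx":0,"dy":0,"dz":-0.09,"wx":0,"wy":0,"wz":0},{"dx":-0.02,"dy":0,"dz":-0.12,"wx":0,"wy":0,"wz":0},{"dx":-0.04,"dy":0,"dz":-0.12,"wx":0,"wy":0,"wz":0},{"dx":-0.04,"dy":0,"dz":-0.12,"wx":0,"wy":0,"wz":0}]' --gripper 0.75

```text
time_s: 9.35
tcp_pos: [0.6284, 0.0391, 0.1574]
ee_rot: [[0.231, -0.973, 0.002], [-0.973, -0.231, 0.001], [-0.001, -0.003, -1.0]]
wrist_force: [0.0, -1.2, -0.9]
gripper_width: 0.747
```

Run:
```python
from h import *
s,im=snap('wrist','w7')
print(s['tcp_pos'],s['ee_rot'],s['wrist_force'],s['gripper_width']*87)
c=cam('wrist',s)
for ce,st,ct in blobs(eggmask(im),200): print(ce,plane(c,ce,.0455),plane(c,ce,.0215),cv2.fitEllipse(ct))
```

```text
[0.6284 0.0391 0.1574] [[ 0.2305 -0.9731  0.0024]
 [-0.9731 -0.2305  0.0013]
 [-0.0007 -0.0027 -1.    ]] [ 0.0354 -1.1851 -0.9323] 64.97136632818643
[542.912   57.8433] [ 0.4703 -0.1282  0.0455] [ 0.4548 -0.1356  0.0215] ((543.3760375976562, 58.210365295410156), (52.78937911987305, 59.30554962158203), 32.59031295776367)
[324.7218  75.9391] [ 0.6526 -0.07    0.0455] [ 0.653  -0.0723  0.0215] ((324.728759765625, 76.76962280273438), (44.35930633544922, 64.66331481933594), 0.6241971254348755)
[324.239  152.0044] [ 0.6373 -0.0041  0.0455] [ 0.6364 -0.0006  0.0215] ((324.12554931640625, 152.65237426757812), (40.626277923583984, 54.85881423950195), 179.17398071289062)
```

View pics/w7.png

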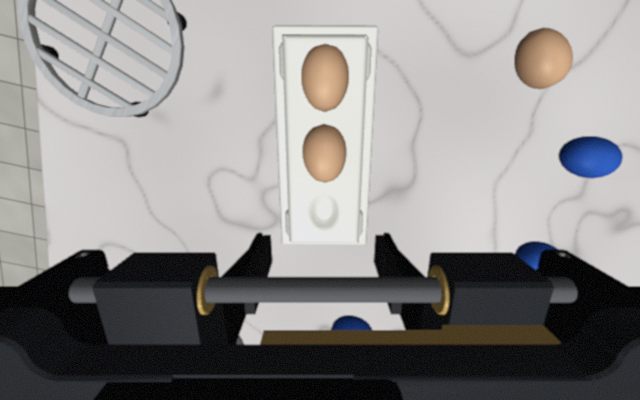

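Egg A seated at (0.6373,-0.0041), 0.3 mm from the well. Next egg B.

Emit:
drive_tool --deltas '[{"dx":0.013,"dy":0.021,"dz":0.0,"wx":0,"wy":0,"wz":-4},{"dx":0.13,"dy":0.209,"dz":0.04,"wx":0,"wy":0,"wz":-36.7},{"dx":0.13,"dy":0.209,"dz":0.04,"wx":0,"wy":0,"wz":-36.7},{"dx":0.13,"dy":0.209,"dz":0.04,"wx":0,"wy":0,"wz":-36.7},{"dx":0.13,"dy":0.209,"dz":0.04,"wx":0,"wy":0,"wz":-36.7},{"dx":0.13,"dy":0.209,"dz":0.04,"wx":0,"wy":0,"wz":-36.7},{"dx":0.13,"dy":0.209,"dz":0.06,"wx":0,"wy":0,"wz":-36.7},{"dx":0.13,"dy":0.209,"dz":0.08,"wx":0,"wy":0,"wz":-36.7},{"dx":0.13,"dy":0.209,"dz":0.1,"wx":0,"wy":0,"wz":-36.7},{"dx":0.13,"dy":0.209,"dz":0.12,"wx":0,"wy":0,"wz":-36.7},{"dx":0.13,"dy":0.209,"dz":0.135,"wx":0,"wy":0,"wz":-36.7},{"dx":0.13,"dy":0.209,"dz":0.1455,"wx":0,"wy":0,"wz":-36.7},{"dx":0.13,"dy":0.209,"dz":0.1455,"wx":0,"wy":0,"wz":-36.7},{"dx":0.13,"dy":0.209,"dz":0.1455,"wx":0,"wy":0,"wz":-36.7}]'

```text
time_s: 10.8
tcp_pos: [0.4547, -0.1373, 0.0105]
ee_rot: [[0.765, -0.644, -0.0], [-0.644, -0.765, -0.0], [-0.0, 0.0, -1.0]]
wrist_force: [0.0, 0.5, 0.2]
gripper_width: 0.752
```

Run:
```python
from h import *
s,im=snap('wrist','w8')
print(s['tcp_pos'],s['ee_rot'],s['wrist_force'],s['gripper_width']*87)
```

```text
[ 0.4547 -0.1373  0.0105] [[ 0.765  -0.6441 -0.0003]
 [-0.6441 -0.765  -0.0002]
 [-0.0001  0.0003 -1.    ]] [0.0227 0.5353 0.1527] 65.43311303416203
```

View pics/w8.png

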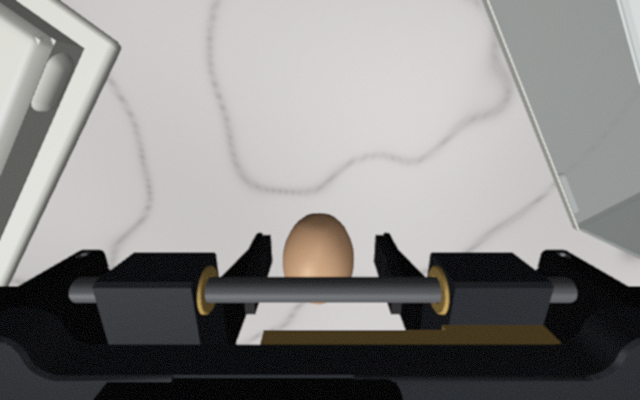

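The egg is centred at (319,255). Close and lift.

Emit:
drive_tool --deltas '[{"dx":0,"dy":0,"dz":0,"wx":0,"wy":0,"wz":0},{"dx":0,"dy":0,"dz":0,"wx":0,"wy":0,"wz":0},{"dx":0,"dy":0,"dz":0,"wx":0,"wy":0,"wz":0},{"dx":0,"dy":0,"dz":0,"wx":0,"wy":0,"wz":0},{"dx":0,"dy":0,"dz":0,"wx":0,"wy":0,"wz":0},{"dx":0,"dy":0,"dz":0,"wx":0,"wy":0,"wz":0},{"dx":0,"dy":0,"dz":0,"wx":0,"wy":0,"wz":0},{"dx":0,"dy":0,"dz":-0.01,"wx":0,"wy":0,"wz":0},{"dx":0,"dy":0,"dz":-0.03,"wx":0,"wy":0,"wz":0},{"dx":0,"dy":0,"dz":-0.06,"wx":0,"wy":0,"wz":0},{"dx":0,"dy":0,"dz":-0.1,"wx":0,"wy":0,"wz":0},{"dx":0,"dy":0,"dz":-0.1,"wx":0,"wy":0,"wz":0}]' --gripper 0.3

```text
time_s: 12.05
tcp_pos: [0.4583, -0.1373, 0.1159]
ee_rot: [[0.766, -0.643, 0.012], [-0.643, -0.766, -0.001], [0.009, -0.007, -1.0]]
wrist_force: [1.4, 0.5, 0.3]
gripper_width: 0.478
```

Emit:
drive_tool --deltas '[{"dx":0,"dy":-0.025,"dz":0.0,"wx":0,"wy":0,"wz":4},{"dx":0.0017,"dy":-0.2587,"dz":0.0,"wx":0,"wy":0,"wz":36.7},{"dx":0.0017,"dy":-0.2587,"dz":0.0,"wx":0,"wy":0,"wz":36.7},{"dx":0.0017,"dy":-0.2587,"dz":0.0,"wx":0,"wy":0,"wz":36.7},{"dx":0.0017,"dy":-0.2587,"dz":0.0,"wx":0,"wy":0,"wz":36.7},{"dx":0.0017,"dy":-0.2587,"dz":0.0,"wx":0,"wy":0,"wz":36.7},{"dx":0.0017,"dy":-0.2587,"dz":0.01,"wx":0,"wy":0,"wz":36.7},{"dx":0.0017,"dy":-0.2587,"dz":0.03,"wx":0,"wy":0,"wz":36.7},{"dx":0.0017,"dy":-0.2587,"dz":0.03,"wx":0,"wy":0,"wz":36.7},{"dx":0.0017,"dy":-0.2587,"dz":0.03,"wx":0,"wy":0,"wz":36.7}]'

```text
time_s: 13.05
tcp_pos: [0.6217, 0.059, 0.0801]
ee_rot: [[0.228, -0.974, -0.002], [-0.974, -0.228, -0.001], [0.0, 0.002, -1.0]]
wrist_force: [-0.1, 0.4, 0.6]
gripper_width: 0.483
```

Run:
```python
from h import *
s,im=snap('wrist','w9')
print(s['tcp_pos'],s['ee_rot'],s['wrist_force'],s['gripper_width']*87)
c=cam('wrist',s)
for ce,st,ct in blobs(eggmask(im),200): print(ce,plane(c,ce,.0455))
```

```text
[0.6217 0.059  0.0801] [[ 0.2282 -0.9736 -0.0018]
 [-0.9736 -0.2282 -0.0008]
 [ 0.0004  0.002  -1.    ]] [-0.0661  0.4144  0.5629] 42.010556989911265
[321.2207  33.395 ] [ 0.6516 -0.0656  0.0455]
[321.0224 137.651 ] [ 0.6375 -0.0043  0.0455]
[323.1055 249.6517] [0.6165 0.0784 0.0455]
```

View pics/w9.png

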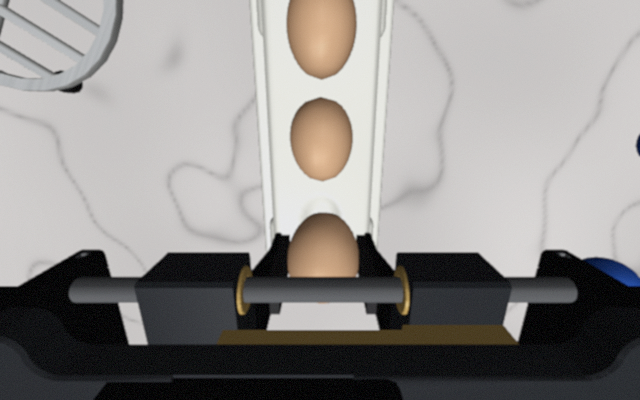

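Aligned on the row: the held egg is at (323,250), with neighbours at (321,138) and (321,33). Lower it.

Emit:
drive_tool --deltas '[{"dx":0,"dy":-0.001,"dz":0.015,"wx":0,"wy":0,"wz":0},{"dx":0,"dy":-0.001,"dz":0.03,"wx":0,"wy":0,"wz":0},{"dx":0,"dy":-0.001,"dz":0.036,"wx":0,"wy":0,"wz":0},{"dx":0,"dy":-0.001,"dz":0.04,"wx":0,"wy":0,"wz":0},{"dx":0,"dy":-0.001,"dz":0.043,"wx":0,"wy":0,"wz":0},{"dx":0,"dy":-0.001,"dz":0.044,"wx":0,"wy":0,"wz":0},{"dx":0,"dy":-0.001,"dz":0.044,"wx":0,"wy":0,"wz":0}]'

```text
time_s: 13.8
tcp_pos: [0.6237, 0.06, 0.0369]
ee_rot: [[0.229, -0.974, 0.001], [-0.974, -0.229, 0.0], [0.0, -0.001, -1.0]]
wrist_force: [0.0, -0.3, -0.9]
gripper_width: 0.479
```

Emit:
drive_tool --deltas '[{"dx":0,"dy":0.0005,"dz":0.001,"wx":0,"wy":0,"wz":0},{"dx":0,"dy":0.0005,"dz":0.0018,"wx":0,"wy":0,"wz":0},{"dx":0,"dy":0.0005,"dz":0.0018,"wx":0,"wy":0,"wz":0}]'

```text
time_s: 14.1
tcp_pos: [0.623, 0.0599, 0.0348]
ee_rot: [[0.229, -0.974, 0.0], [-0.974, -0.229, 0.0], [0.0, -0.0, -1.0]]
wrist_force: [-1.1, 0.7, -0.2]
gripper_width: 0.477
```

Emit:
drive_tool --deltas '[{"dx":0,"dy":0,"dz":0,"wx":0,"wy":0,"wz":0},{"dx":0,"dy":0,"dz":0,"wx":0,"wy":0,"wz":0},{"dx":0,"dy":0,"dz":0,"wx":0,"wy":0,"wz":0},{"dx":0,"dy":0,"dz":0,"wx":0,"wy":0,"wz":0},{"dx":0,"dy":0,"dz":-0.02,"wx":0,"wy":0,"wz":0},{"dx":0,"dy":0,"dz":-0.05,"wx":0,"wy":0,"wz":0},{"dx":0,"dy":0,"dz":-0.1,"wx":0,"wy":0,"wz":0},{"dx":0,"dy":0,"dz":-0.15,"wx":0,"wy":0,"wz":0},{"dx":0,"dy":0,"dz":-0.19,"wx":0,"wy":0,"wz":0},{"dx":0,"dy":0,"dz":-0.19,"wx":0,"wy":0,"wz":0},{"dx":0,"dy":0,"dz":-0.19,"wx":0,"wy":0,"wz":0}]' --gripper 0.75

```text
time_s: 15.2
tcp_pos: [0.6231, 0.0601, 0.2258]
ee_rot: [[0.228, -0.974, 0.002], [-0.974, -0.228, 0.001], [-0.001, -0.003, -1.0]]
wrist_force: [0.4, 0.1, -0.5]
gripper_width: 0.75
```

```bash
cat > keep.py <<'E'
from h import *
def keeper(im,c,box,ctr0,th0):
    f=cv2.GaussianBlur(im,(0,0),1.2).astype(np.float32);t=cv2.cvtColor(f/255,cv2.COLOR_RGB2LAB)[...,1]
    m=(t<-.09).astype(np.uint8)|eggmask(im).astype(np.uint8)
    mm=np.zeros_like(m);x0,y0,x1,y1=box;mm[y0:y1,x0:x1]=m[y0:y1,x0:x1]
    mm=cv2.morphologyEx(mm,cv2.MORPH_CLOSE,np.ones((9,9)));mm=cv2.morphologyEx(mm,cv2.MORPH_OPEN,np.ones((5,5)))
    bl=max(blobs(mm>0,500),key=lambda b:b[1][4]);ct=bl[2][:,0,:].astype(float)
    P=np.array([plane(c,q,.008)[:2] for q in ct]);th=th0;ctr=np.array(ctr0)
    for it in range(5):
        u=np.array([np.cos(th),np.sin(th)]);v=np.array([-u[1],u[0]]);a=(P-ctr)@u;b=(P-ctr)@v;L=[]
        for sel,fit in (((b>.04)&(abs(a)<.1),(a,b)),((b<-.04)&(abs(a)<.1),(a,b)),((a>.1)&(abs(b)<.04),(b,a)),((a<-.1)&(abs(b)<.04),(b,a))):
            l=cv2.fitLine(np.stack([fit[0][sel],fit[1][sel]],1).astype(np.float32),cv2.DIST_HUBER,0,1e-6,1e-6).ravel();k=l[1]/l[0];L.append((k,l[3]-k*l[2]))
        th+=np.arctan((L[0][0]+L[1][0])/2);ctr=ctr+u*(L[2][1]+L[3][1])/2+v*(L[0][1]+L[1][1])/2
    return ctr,th,[(round(float(np.rad2deg(k)),2),round(float(d)*1000,2)) for k,d in L]
E
python3 - <<'E'
from keep import *
s,im=snap('wrist','w10')
print(s['tcp_pos'],s['ee_rot'],s['gripper_width']*87)
c=cam('wrist',s)
for ce,st,ct in blobs(eggmask(im),200): print(ce,plane(c,ce,.0455))
print(keeper(im,c,(260,0,390,240),(.6374,-.0038),np.deg2rad(103.2)))
# lid coarse from top
t=np.load('pics/top0.npy');b=(390,175,465,290)
cv2.imwrite('pics/lid0.png',np.clip(cv2.resize(t[b[1]:b[3],b[0]:b[2]],None,fx=5,fy=5,interpolation=cv2.INTER_CUBIC).astype(float)*1.5,0,255).astype(np.uint8)[:,:,::-1])
E
```

```text
[0.6231 0.0601 0.2258] [[ 0.2283 -0.9736  0.0022]
 [-0.9736 -0.2283  0.0014]
 [-0.0009 -0.0025 -1.    ]] 65.28334461031363
[323.8405  61.5756] [ 0.6525 -0.0697  0.0455]
[323.5752 124.8994] [ 0.6373 -0.004   0.0455]
[323.3724 179.5987] [0.6224 0.0602 0.0455]
(array([ 0.6372, -0.0037]), np.float64(1.8018565915818228), [(0.12, 51.26), (-0.12, -51.26), (-0.04, 116.43), (-0.1, -116.43)])
```

View pics/w10.png

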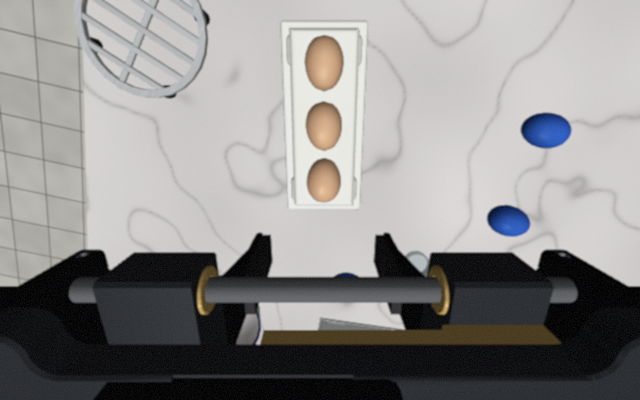

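View pics/lid0.png

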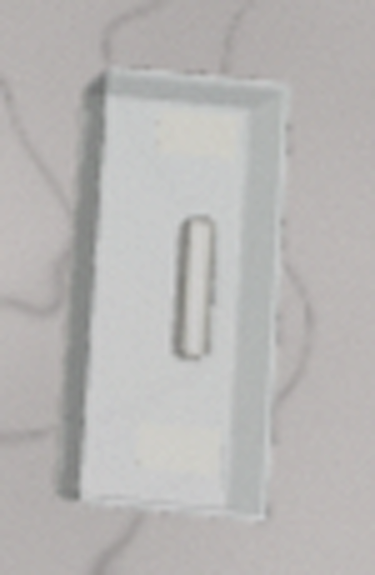

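All three eggs are within about 2 mm of their wells, and the keeper hasn't moved. Now the lid.

Run:
```python
from h import *
c=cam('top')
for p,z in (((205,215),.093),((195,360),.093),((200,287),.093)):
    q=(p[0]/5+390-.4,p[1]/5+175-.4);print(plane(c,q,z))
s=pickle.load(open('pics/w10.pkl','rb'));G=plane(c,(200/5+389.6,287/5+174.6),.093)
R=s['ee_rot'];tgt=np.array([G[0]-.06,G[1]+.004,.235]);print(G,R.T@(tgt-s['tcp_pos']))
```

```text
[ 0.4956 -0.3367  0.093 ]
[ 0.4245 -0.3266  0.093 ]
[ 0.4601 -0.3316  0.093 ]
[ 0.4601 -0.3316  0.093 ] [ 0.3265  0.3056 -0.0102]
```

Emit:
drive_tool --deltas '[{"dx":0.02,"dy":0.019,"dz":0,"wx":0,"wy":0,"wz":-5},{"dx":0.326,"dy":0.306,"dz":-0.01,"wx":0,"wy":0,"wz":-68.8},{"dx":0.326,"dy":0.306,"dz":-0.01,"wx":0,"wy":0,"wz":-68.8},{"dx":0.326,"dy":0.306,"dz":-0.01,"wx":0,"wy":0,"wz":-68.8},{"dx":0.326,"dy":0.306,"dz":-0.01,"wx":0,"wy":0,"wz":-68.8},{"dx":0.326,"dy":0.306,"dz":-0.01,"wx":0,"wy":0,"wz":-68.8},{"dx":0.326,"dy":0.306,"dz":-0.01,"wx":0,"wy":0,"wz":-68.8},{"dx":0.326,"dy":0.306,"dz":-0.01,"wx":0,"wy":0,"wz":-68.8},{"dx":0.326,"dy":0.306,"dz":-0.01,"wx":0,"wy":0,"wz":-68.8},{"dx":0.326,"dy":0.306,"dz":-0.01,"wx":0,"wy":0,"wz":-68.8},{"dx":0.326,"dy":0.306,"dz":-0.01,"wx":0,"wy":0,"wz":-68.8},{"dx":0.326,"dy":0.306,"dz":-0.01,"wx":0,"wy":0,"wz":-68.8},{"dx":0.326,"dy":0.306,"dz":-0.01,"wx":0,"wy":0,"wz":-68.8}]'

```text
time_s: 16.55
tcp_pos: [0.3994, -0.3268, 0.2335]
ee_rot: [[0.99, -0.139, -0.002], [-0.139, -0.99, 0.001], [-0.002, -0.001, -1.0]]
wrist_force: [-0.2, 0.2, 1.1]
gripper_width: 0.747
```

Run:
```python
from keep import *
s,im=snap('wrist','w11')
print(s['tcp_pos'],s['ee_rot'])
```

```text
[ 0.3994 -0.3268  0.2335] [[ 0.9904 -0.1385 -0.002 ]
 [-0.1385 -0.9904  0.0011]
 [-0.0021 -0.0008 -1.    ]]
```

View pics/w11.png

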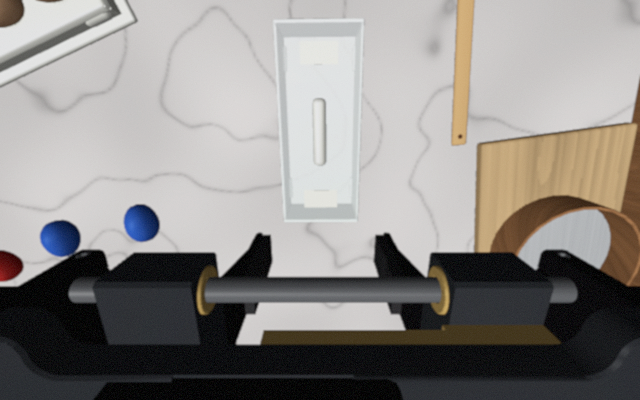

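The lid is upright in view, with outline about (275–363, 20–221), ridge (319,98)–(319,165), and press pads at (319,51) and (320,199). I'll measure it.

Run:
```python
from h import *
s=pickle.load(open('pics/w11.pkl','rb'));im=np.load('pics/w11.npy');c=cam('wrist',s)
h=cv2.cvtColor(cv2.GaussianBlur(im,(0,0),.8).astype(np.float32)/255,cv2.COLOR_RGB2LAB)
b=(265,10,375,230)
cr=im[b[1]:b[3],b[0]:b[2]]
out=[np.clip(cr*1.35,0,255).astype(np.uint8)[:,:,::-1]]
for k,(lo,hi) in ((2,(-4,6)),(1,(-3,3))):
    x=np.clip((h[b[1]:b[3],b[0]:b[2],k]-lo)/(hi-lo)*255,0,255).astype(np.uint8);out.append(cv2.cvtColor(x,cv2.COLOR_GRAY2BGR))
cv2.imwrite('pics/lid1.png',cv2.resize(np.hstack(out),None,fx=2.4,fy=2.4,interpolation=cv2.INTER_CUBIC))
for p in ((319,51),(319,130),(300,130),(310,80),(279,130),(319,199),(319,28),(265,130),(319,226)):print(p,h[p[1],p[0]])
```

```text
(319, 51) [72.0581 -0.5469  1.5312]
(319, 130) [71.0083 -0.1719  0.5156]
(300, 130) [70.8801 -0.6875 -0.2344]
(310, 80) [71.2463 -0.7031 -0.2344]
(279, 130) [68.3594 -0.3438 -0.125 ]
(319, 199) [71.5332 -1.4531  2.9375]
(319, 28) [61.1633 -0.5    -0.7656]
(265, 130) [65.9546  0.5469  0.7812]
(319, 226) [64.3799  0.1875  0.6562]
```

View pics/lid1.png

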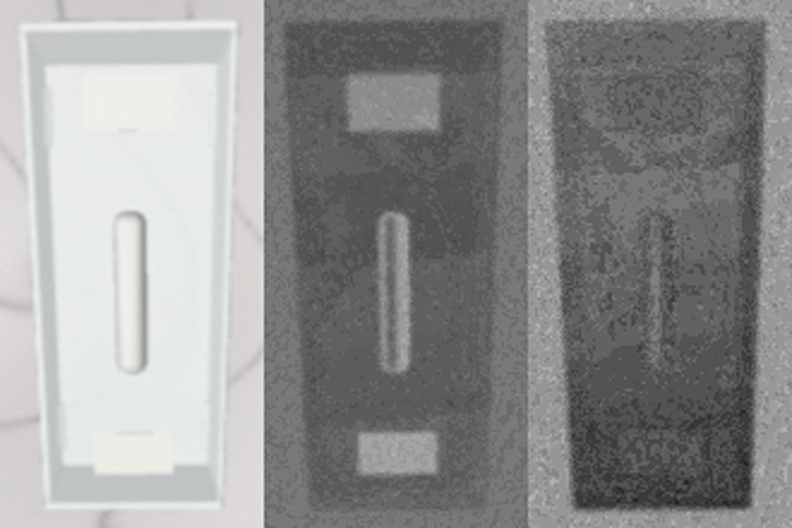

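```bash
cat > lid.py <<'E'
from h import *
def lid(im,c,zt,box,ctr0,th0,off=-.15):
    f=cv2.GaussianBlur(im,(0,0),1.5).astype(np.float32)/255;L3=cv2.cvtColor(f,cv2.COLOR_RGB2LAB)
    m=((L3[...,1]<0.0)|(L3[...,2]<.3)).astype(np.uint8);x0,y0,x1,y1=box;mm=np.zeros_like(m);mm[y0:y1,x0:x1]=m[y0:y1,x0:x1]
    mm=cv2.morphologyEx(mm,cv2.MORPH_CLOSE,np.ones((9,9)));mm=cv2.morphologyEx(mm,cv2.MORPH_OPEN,np.ones((7,7)))
    bl=max(blobs(mm>0,500),key=lambda b:b[1][4]);ct=bl[2][:,0,:].astype(float)
    P=np.array([plane(c,q,zt)[:2] for q in ct]);th=th0;ctr=np.array(ctr0)
    for it in range(6):
        u=np.array([np.cos(th),np.sin(th)]);v=np.array([-u[1],u[0]]);a=(P-ctr)@u;b=(P-ctr)@v;L=[]
        for sel,fit in (((b>.03)&(abs(a)<.09),(a,b)),((b<-.03)&(abs(a)<.09),(a,b)),((a>.09)&(abs(b)<.035),(b,a)),((a<-.09)&(abs(b)<.035),(b,a))):
            l=cv2.fitLine(np.stack([fit[0][sel],fit[1][sel]],1).astype(np.float32),cv2.DIST_HUBER,0,1e-6,1e-6).ravel();k=l[1]/l[0];L.append((k,l[3]-k*l[2]))
        th+=np.arctan((L[0][0]+L[1][0])/2);ctr=ctr+u*(L[2][1]+L[3][1])/2+v*(L[0][1]+L[1][1])/2
    return ctr,th,[(round(float(np.rad2deg(k)),2),round(float(d)*1000,2)) for k,d in L]
E
python3 - <<'E'
from lid import *
s=pickle.load(open('pics/w11.pkl','rb'));im=np.load('pics/w11.npy');c=cam('wrist',s)
ctr,th,L=lid(im,c,.067,(268,8,372,230),(.460,-.332),np.deg2rad(-8));print(ctr,np.rad2deg(th),L)
h=cv2.cvtColor(cv2.GaussianBlur(im,(0,0),.8).astype(np.float32)/255,cv2.COLOR_RGB2LAB)
g=np.zeros(im.shape[:2],bool);g[30:215,290:350]=h[30:215,290:350,2]>.55
g=cv2.morphologyEx(g.astype(np.uint8),cv2.MORPH_OPEN,np.ones((3,3)))
Q=[]
for ce,st,ct in blobs(g>0,100):
    r_=cv2.minAreaRect(ct.astype(np.float32));z=.09 if 100<ce[1]<170 else .067
    p=plane(c,r_[0],z);Q.append(p);print(ce,st,r_,p,plane(c,ce,z))
if len(Q)==3: d=Q[0]-Q[2];print('pads dist',np.linalg.norm(d[:2]),np.rad2deg(np.arctan2(d[1],d[0])),'mid',(Q[0]+Q[2])/2)
E
```

```text
[ 0.4581 -0.3306] -8.581814576666382 [(-3.35, 57.66), (3.35, -57.66), (-2.13, 119.56), (-0.68, -119.56)]
[318.6678  52.0901] [300  40  39  25 888] ((319.0, 52.0), (24.0, 38.0), 90.0) [ 0.5389 -0.3418  0.067 ] [ 0.5389 -0.3414  0.067 ]
[319.7718 129.7986] [313  98  13  67 561] ((319.0, 131.0), (66.0, 12.0), 90.0) [ 0.461  -0.3309  0.09  ] [ 0.4621 -0.3319  0.09  ]
[320.4283 198.4968] [303 189  35  20 628] ((320.0467529296875, 198.623046875), (18.567222595214844, 34.5949821472168), 87.61405944824219) [ 0.3795 -0.3202  0.067 ] [ 0.3796 -0.3207  0.067 ]
pads dist 0.1608549339569272 -7.702377797384614 mid [ 0.4592 -0.331   0.067 ]
```

Run:
```python
from lid import *
s=pickle.load(open('pics/w11.pkl','rb'));im=np.load('pics/w11.npy');c=cam('wrist',s)
C=[plane(c,(p[0]/2.4+264.8,p[1]/2.4+9.8),.067)[:2] for p in ((20,23),(238,23),(220,507),(48,508))]
C=np.array(C);print(C,C.mean(0));e=(C[0]+C[1]-C[2]-C[3])/2;print(np.linalg.norm(e),np.rad2deg(np.arctan2(e[1],e[0])),np.linalg.norm(C[0]-C[1]),np.linalg.norm(C[2]-C[3]))
# sub-pixel wall edges by gradient along rows: strongest L edge near outline
g=cv2.GaussianBlur(cv2.cvtColor(im,cv2.COLOR_RGB2GRAY).astype(float),(0,0),.8)
P=[[],[]]
for y in range(40,205,5):
    fr=(y-19.6)/201.5;l=273.3+fr*11.7;rr=364.2-fr*7.5
    for k,x0 in ((0,l),(1,rr)):
        xs=np.arange(int(x0)-6,int(x0)+8);d=abs(np.diff(g[y,xs]));print(y,k,xs[d.argmax()],np.round(d.max()),end=' | ') if y%40==0 else None
R=s['ee_rot'];t=np.array([.4593,-.331,.075]);print(R.T@(t-s['tcp_pos']))
```

```text
[[ 0.5748 -0.3   ]
 [ 0.562  -0.391 ]
 [ 0.3441 -0.3612]
 [ 0.3559 -0.2722]] [ 0.4592 -0.3311]
0.2203214571603325 -7.509584553053233 0.09195138936864407 0.08975137257519884
40 0 276 10.0 | 40 1 362 8.0 | 80 0 278 9.0 | 80 1 361 6.0 | 120 0 280 9.0 | 120 1 357 4.0 | 160 0 282 9.0 | 160 1 358 5.0 | 200 0 284 8.0 | 200 1 357 6.0 | [ 0.0602 -0.004   0.1584]
```

Pads and outline agree: lid centre (0.4592,-0.331), heading -7.5°. Descend onto the ridge.

Emit:
drive_tool --deltas '[{"dx":0.03,"dy":-0.002,"dz":0.02,"wx":0,"wy":0,"wz":-0.5},{"dx":0.06,"dy":-0.004,"dz":0.06,"wx":0,"wy":0,"wz":-0.5},{"dx":0.06,"dy":-0.004,"dz":0.1,"wx":0,"wy":0,"wz":-0.5},{"dx":0.06,"dy":-0.004,"dz":0.12,"wx":0,"wy":0,"wz":-0.5},{"dx":0.06,"dy":-0.004,"dz":0.13,"wx":0,"wy":0,"wz":-0.5},{"dx":0.06,"dy":-0.004,"dz":0.13,"wx":0,"wy":0,"wz":-0.5}]' --gripper 0.5

```text
time_s: 17.2
tcp_pos: [0.4594, -0.3308, 0.1034]
ee_rot: [[0.992, -0.129, -0.003], [-0.129, -0.992, 0.001], [-0.003, -0.001, -1.0]]
wrist_force: [0.5, -0.5, 0.7]
gripper_width: 0.504
```

Run:
```python
from keep import *
s,im=snap('wrist','w12')
print(s['tcp_pos'],s['ee_rot'])
print(s['ee_rot'].T@(np.array([.4592,-.331,.071])-s['tcp_pos']))
```

```text
[ 0.4594 -0.3308  0.1034] [[ 0.9917 -0.1288 -0.0028]
 [-0.1288 -0.9917  0.001 ]
 [-0.0029 -0.0006 -1.    ]]
[-0.      0.0002  0.0324]
```

View pics/w12.png

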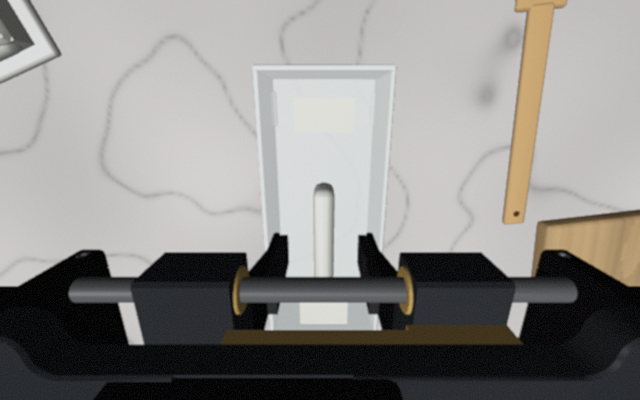

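The ridge is centred between the fingers at (323,230). Descend and close.

Emit:
drive_tool --deltas '[{"dx":0,"dy":0,"dz":0.012,"wx":0,"wy":0,"wz":0},{"dx":0,"dy":0,"dz":0.024,"wx":0,"wy":0,"wz":0},{"dx":0,"dy":0,"dz":0.031,"wx":0,"wy":0,"wz":0},{"dx":0,"dy":0,"dz":0.0315,"wx":0,"wy":0,"wz":0},{"dx":0,"dy":0,"dz":0.0315,"wx":0,"wy":0,"wz":0}]'

```text
time_s: 17.75
tcp_pos: [0.4595, -0.3319, 0.073]
ee_rot: [[0.991, -0.13, -0.0], [-0.13, -0.991, -0.0], [-0.0, 0.0, -1.0]]
wrist_force: [0.1, 0.3, -0.6]
gripper_width: 0.499
```

Emit:
drive_tool --deltas '[{"dx":0,"dy":0,"dz":0,"wx":0,"wy":0,"wz":0},{"dx":0,"dy":0,"dz":0,"wx":0,"wy":0,"wz":0},{"dx":0,"dy":0,"dz":0,"wx":0,"wy":0,"wz":0},{"dx":0,"dy":0,"dz":0,"wx":0,"wy":0,"wz":0},{"dx":0,"dy":0,"dz":0,"wx":0,"wy":0,"wz":0},{"dx":0,"dy":0,"dz":0,"wx":0,"wy":0,"wz":0},{"dx":0,"dy":0,"dz":0,"wx":0,"wy":0,"wz":0},{"dx":0,"dy":0,"dz":0,"wx":0,"wy":0,"wz":0}]' --gripper 0.05

```text
time_s: 18.55
tcp_pos: [0.4596, -0.3319, 0.0733]
ee_rot: [[0.991, -0.13, 0.0], [-0.13, -0.991, -0.0], [0.0, 0.0, -1.0]]
wrist_force: [0.2, 0.2, -0.1]
gripper_width: 0.159
```

Gripped the ridge at 13.8 mm. Lift.

Emit:
drive_tool --deltas '[{"dx":0,"dy":0,"dz":-0.008,"wx":0,"wy":0,"wz":0},{"dx":0,"dy":0,"dz":-0.025,"wx":0,"wy":0,"wz":0},{"dx":0,"dy":0,"dz":-0.05,"wx":0,"wy":0,"wz":0},{"dx":0,"dy":0,"dz":-0.08,"wx":0,"wy":0,"wz":0},{"dx":0,"dy":0,"dz":-0.11,"wx":0,"wy":0,"wz":0},{"dx":0,"dy":0,"dz":-0.12,"wx":0,"wy":0,"wz":0},{"dx":0,"dy":0,"dz":-0.12,"wx":0,"wy":0,"wz":0}]'

```text
time_s: 19.25
tcp_pos: [0.4601, -0.332, 0.1945]
ee_rot: [[0.991, -0.13, 0.003], [-0.13, -0.991, -0.001], [0.003, 0.0, -1.0]]
wrist_force: [0.7, 0.3, -1.9]
gripper_width: 0.157
```

Run:
```python
from keep import *
s,im=snap('wrist','w13')
print(s['tcp_pos'],s['ee_rot'],s['wrist_force'],s['moment'],s['gripper_width']*87)
```

```text
[ 0.4601 -0.332   0.1945] [[ 0.9914 -0.1305  0.0032]
 [-0.1305 -0.9914 -0.0009]
 [ 0.0033  0.0005 -1.    ]] [ 0.6953  0.2543 -1.9285] [-0.0809  0.1182 -0.0281] 13.694940434835788
```

View pics/w13.png

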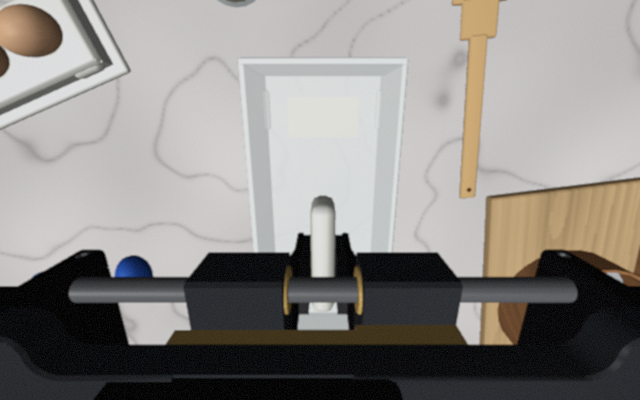

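```bash
cat > held.py <<'E'
from h import *
def held(im,s,zoff=.0063):
    # lid's far top edge corners & pad centre in tool frame
    m=cams.camera_model('wrist');K=m['intrinsics'];T=m['T_tool_cam'];c=(K,np.linalg.inv(T))
    h=cv2.cvtColor(cv2.GaussianBlur(im,(0,0),.8).astype(np.float32)/255,cv2.COLOR_RGB2LAB)
    g=np.zeros(im.shape[:2],bool);g[75:165,270:380]=h[75:165,270:380,2]>.9
    g=cv2.morphologyEx(g.astype(np.uint8),cv2.MORPH_OPEN,np.ones((5,5)))
    for ce,st,ct in blobs(g>0,300):
        P=np.array([plane(c,q,zoff)[:2] for q in ct[:,0].astype(float)])*1000
        print('pad',st,ce,plane(c,ce,zoff)*1000,cv2.minAreaRect(P.astype(np.float32)))
    return c
E
python3 - <<'E'
from held import *
s=pickle.load(open('pics/w13.pkl','rb'));im=np.load('pics/w13.npy');c=held(im,s)
for p in ((240,59),(407,59),(323,198)): print(p,plane(c,p,.0063 if p[1]<100 else -.0197)*1000)
cr=im[40:260,225:425];cv2.imwrite('pics/held.png',cv2.resize(np.clip(cr*1.3,0,255).astype(np.uint8),None,fx=2.7,fy=2.7,interpolation=cv2.INTER_CUBIC)[:,:,::-1])
E
```

```text
pad [ 287   97   71   41 2862] [322.2589 116.7715] [79.9372 -0.6997  6.3   ] ((79.58332824707031, -0.5976486206054688), (40.3165283203125, 22.00019073486328), 89.96784973144531)
(240, 59) [109.8618 -45.1144   6.3   ]
(407, 59) [109.9075  45.0414   6.3   ]
(323, 198) [ 39.4042  -0.2638 -19.7   ]
```

View pics/held.png

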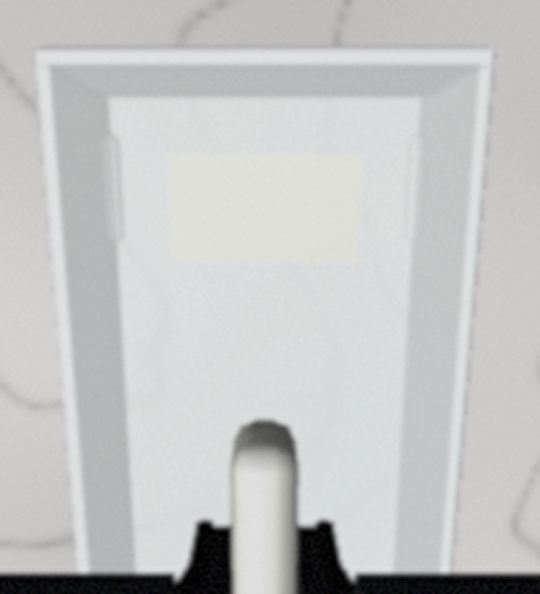

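The lid is held level and centred within about 0.5 mm in the tool frame. I'll carry it high to above the keeper.

Emit:
drive_tool --deltas '[{"dx":0,"dy":0,"dz":-0.02,"wx":0,"wy":0,"wz":0},{"dx":0.006,"dy":-0.015,"dz":-0.04,"wx":0,"wy":0,"wz":3},{"dx":0.015,"dy":-0.04,"dz":-0.045,"wx":0,"wy":0,"wz":8},{"dx":0.026,"dy":-0.07,"dz":-0.045,"wx":0,"wy":0,"wz":14},{"dx":0.038,"dy":-0.1,"dz":-0.045,"wx":0,"wy":0,"wz":20},{"dx":0.05,"dy":-0.13,"dz":-0.045,"wx":0,"wy":0,"wz":26},{"dx":0.061,"dy":-0.16,"dz":-0.045,"wx":0,"wy":0,"wz":32},{"dx":0.072,"dy":-0.19,"dz":-0.045,"wx":0,"wy":0,"wz":38},{"dx":0.084,"dy":-0.22,"dz":-0.045,"wx":0,"wy":0,"wz":44},{"dx":0.095,"dy":-0.25,"dz":-0.045,"wx":0,"wy":0,"wz":50},{"dx":0.106,"dy":-0.28,"dz":-0.045,"wx":0,"wy":0,"wz":56},{"dx":0.117,"dy":-0.308,"dz":-0.045,"wx":0,"wy":0,"wz":61},{"dx":0.126,"dy":-0.33,"dz":-0.035,"wx":0,"wy":0,"wz":66},{"dx":0.131,"dy":-0.343,"dz":-0.02,"wx":0,"wy":0,"wz":68.5},{"dx":0.1325,"dy":-0.348,"dz":0.0,"wx":0,"wy":0,"wz":69.3},{"dx":0.1325,"dy":-0.348,"dz":0.015,"wx":0,"wy":0,"wz":69.3},{"dx":0.1325,"dy":-0.348,"dz":0.015,"wx":0,"wy":0,"wz":69.3},{"dx":0.1325,"dy":-0.348,"dz":0.015,"wx":0,"wy":0,"wz":69.3}]'

```text
time_s: 21.1
tcp_pos: [0.6356, -0.0043, 0.1765]
ee_rot: [[0.228, -0.974, -0.003], [-0.974, -0.228, -0.001], [0.0, 0.003, -1.0]]
wrist_force: [0.8, -0.4, -1.6]
gripper_width: 0.162
```

Run:
```python
from held import *
s,im=snap('wrist','w14')
print(s['tcp_pos'],s['ee_rot'],s['wrist_force'],s['moment'],s['gripper_width']*87)
held(im,s)
c=cam('wrist',s)
for ce,st,ct in blobs(eggmask(im),200): print(ce,plane(c,ce,.0455))
print('err',s['ee_rot'].T@(np.array([.6369,-.0042,.103])-s['tcp_pos']))
snap('top','t14');snap('scene','s14')
```

```text
[ 0.6356 -0.0043  0.1765] [[ 0.2285 -0.9735 -0.0032]
 [-0.9735 -0.2285 -0.0009]
 [ 0.0002  0.0034 -1.    ]] [ 0.7915 -0.3782 -1.6021] [-0.0118  0.0611 -0.0083] 14.0608837499794
pad [ 288   97   71   58 3340] [322.4853 120.8452] [77.4185  0.0148  6.3   ] ((74.34877014160156, 0.11274147033691406), (40.13086700439453, 31.92674446105957), 89.9693374633789)
err [ 0.0002 -0.0015  0.0735]
```

View pics/w14.png

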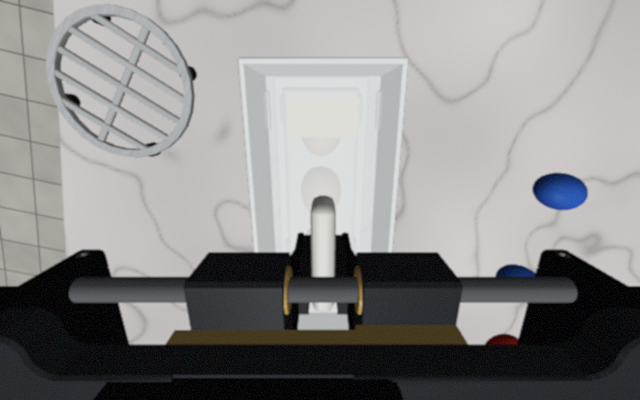

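Run:
```python
from held import *
s=pickle.load(open('pics/w14.pkl','rb'));im=np.load('pics/w14.npy');c=cam('wrist',s)
vis=cv2.resize(np.clip(im*1.2,0,255).astype(np.uint8),None,fx=4,fy=4,interpolation=cv2.INTER_CUBIC)
th=np.deg2rad(103.2);u=np.array([np.cos(th),np.sin(th)]);v=np.array([-u[1],u[0]]);k=np.array([.6373,-.0038])
def line(a,b,col,cc):
    A=np.round((proj(cc,a)+.5)*4-.5).astype(int);B=np.round((proj(cc,b)+.5)*4-.5).astype(int);cv2.line(vis,tuple(map(int,A)),tuple(map(int,B)),col,1)
for z,hx,hy,col in ((.008,118,52,(255,0,0)),(.026,106,40,(0,0,255))):
    q=[[*(k+u*a/1000+v*b/1000),z] for a,b in ((-hx,-hy),(-hx,hy),(hx,hy),(hx,-hy))]
    for i in range(4): line(q[i],q[(i+1)%4],col,c)
cv2.imwrite('pics/ov14.png',vis[190:790,900:1660][:,:,::-1])
```

```text
(no output)
```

View pics/ov14.png

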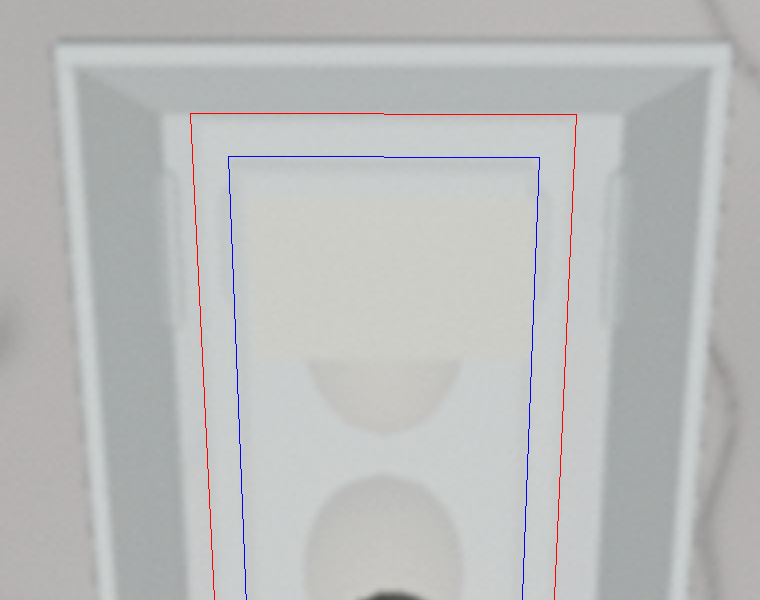

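The overlay matches the keeper as seen through the lid. I'll correct -2 mm in tool y and lower to just above the deck.

Emit:
drive_tool --deltas '[{"dx":0,"dy":-0.001,"dz":0.01,"wx":0,"wy":0,"wz":0},{"dx":0,"dy":-0.002,"dz":0.03,"wx":0,"wy":0,"wz":0},{"dx":0,"dy":-0.002,"dz":0.05,"wx":0,"wy":0,"wz":0},{"dx":0,"dy":-0.002,"dz":0.063,"wx":0,"wy":0,"wz":0},{"dx":0,"dy":-0.002,"dz":0.067,"wx":0,"wy":0,"wz":0},{"dx":0,"dy":-0.002,"dz":0.067,"wx":0,"wy":0,"wz":0},{"dx":0,"dy":-0.002,"dz":0.067,"wx":0,"wy":0,"wz":0}]'

```text
time_s: 21.95
tcp_pos: [0.639, -0.0036, 0.1121]
ee_rot: [[0.229, -0.973, 0.002], [-0.973, -0.229, 0.0], [0.0, -0.002, -1.0]]
wrist_force: [0.4, -0.7, -0.7]
gripper_width: 0.156
```

```bash
cat > ov.py <<'E'
from held import *
def ov(tag,out,box=(900,190,1660,790)):
    s=pickle.load(open(f'pics/{tag}.pkl','rb'));im=np.load(f'pics/{tag}.npy');c=cam('wrist',s)
    vis=cv2.resize(np.clip(im*1.2,0,255).astype(np.uint8),None,fx=4,fy=4,interpolation=cv2.INTER_CUBIC)
    th=np.deg2rad(103.2);u=np.array([np.cos(th),np.sin(th)]);v=np.array([-u[1],u[0]]);k=np.array([.6373,-.0038])
    for z,hx,hy,col in ((.008,118,52,(255,0,0)),(.026,106,40,(0,0,255))):
        q=[[*(k+u*a/1000+v*b/1000),z] for a,b in ((-hx,-hy),(-hx,hy),(hx,hy),(hx,-hy))]
        for i in range(4):
            A,B=[tuple(map(int,np.round((proj(c,x)+.5)*4-.5))) for x in (q[i],q[(i+1)%4])];cv2.line(vis,A,B,col,1)
    x0,y0,x1,y1=box;cv2.imwrite(f'pics/{out}.png',vis[y0:y1,x0:x1][:,:,::-1])
E
python3 - <<'E'
from ov import *
s,im=snap('wrist','w15')
print(s['tcp_pos'],s['ee_rot'],s['wrist_force'],s['gripper_width']*87)
print('err',s['ee_rot'].T@(np.array([.6369,-.0042,.103])-s['tcp_pos']))
ov('w15','ov15')
E
```

```text
[ 0.639  -0.0036  0.1121] [[ 0.2287 -0.9735  0.0019]
 [-0.9735 -0.2287  0.0001]
 [ 0.0004 -0.0019 -1.    ]] [ 0.3525 -0.7367 -0.6722] 13.554742806951296
err [0.0001 0.0022 0.0091]
```

View pics/ov15.png

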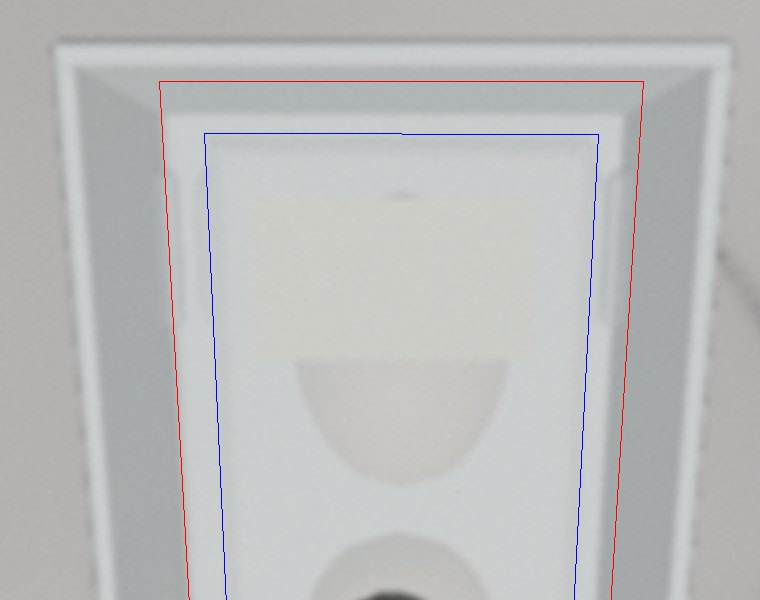

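Emit:
drive_tool --deltas '[{"dx":0,"dy":0.001,"dz":0,"wx":0,"wy":0,"wz":0},{"dx":0,"dy":0.001,"dz":0,"wx":0,"wy":0,"wz":0},{"dx":0,"dy":0.001,"dz":0,"wx":0,"wy":0,"wz":0},{"dx":0,"dy":0.001,"dz":0,"wx":0,"wy":0,"wz":0}]'

```text
time_s: 22.4
tcp_pos: [0.6373, -0.0038, 0.1114]
ee_rot: [[0.229, -0.974, 0.0], [-0.974, -0.229, 0.0], [0.0, -0.0, -1.0]]
wrist_force: [0.1, 0.6, -1.2]
gripper_width: 0.156
```

Run:
```python
from ov import *
s,im=snap('wrist','w16')
print(s['tcp_pos'],s['wrist_force'],s['joint_velocities'])
print('err',s['ee_rot'].T@(np.array([.6369,-.0042,.103])-s['tcp_pos']))
c=cam('wrist',s)
# contrast-enhanced crop without overlay
cl=cv2.createCLAHE(4,(6,6)).apply(cv2.cvtColor(im,cv2.COLOR_RGB2GRAY))
cv2.imwrite('pics/cl16.png',cv2.resize(cl[48:200,225:420],None,fx=4,fy=4,interpolation=cv2.INTER_CUBIC)[:600])
```

```text
[ 0.6373 -0.0038  0.1114] [ 0.0705  0.5836 -1.2488] [ 0.0208  0.2058  0.0503  0.0319 -0.032  -0.0143]
err [0.0003 0.0005 0.0084]
```

View pics/cl16.png

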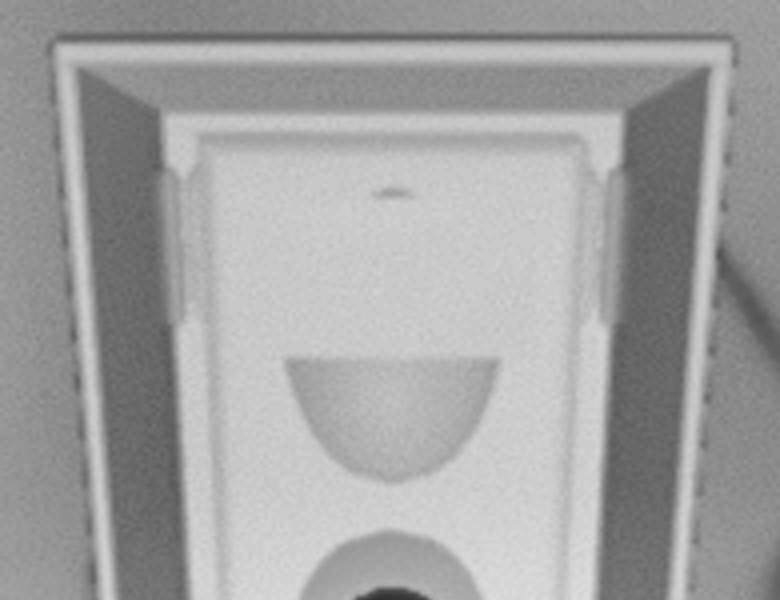

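Contrast view: lid opening x 163–625 (centre 394) against deck x 195–590 (centre 392.5), so they're centred and parallel. Lower gently onto the deck.

Emit:
drive_tool --deltas '[{"dx":0,"dy":0,"dz":0.003,"wx":0,"wy":0,"wz":0},{"dx":0,"dy":0,"dz":0.006,"wx":0,"wy":0,"wz":0},{"dx":0,"dy":0,"dz":0.008,"wx":0,"wy":0,"wz":0},{"dx":0,"dy":0,"dz":0.01,"wx":0,"wy":0,"wz":0},{"dx":0,"dy":0,"dz":0.01,"wx":0,"wy":0,"wz":0}]'

```text
time_s: 22.95
tcp_pos: [0.637, -0.0039, 0.1006]
ee_rot: [[0.228, -0.974, -0.001], [-0.974, -0.228, -0.0], [-0.0, 0.001, -1.0]]
wrist_force: [0.3, -0.4, -1.9]
gripper_width: 0.157
```

Emit:
drive_tool --deltas '[{"dx":0,"dy":0,"dz":0.0015,"wx":0,"wy":0,"wz":0},{"dx":0,"dy":0,"dz":0.003,"wx":0,"wy":0,"wz":0},{"dx":0,"dy":0,"dz":0.0045,"wx":0,"wy":0,"wz":0},{"dx":0,"dy":0,"dz":0.0055,"wx":0,"wy":0,"wz":0},{"dx":0,"dy":0,"dz":0.0055,"wx":0,"wy":0,"wz":0}]'

```text
time_s: 23.45
tcp_pos: [0.6374, -0.0038, 0.0957]
ee_rot: [[0.228, -0.974, 0.0], [-0.974, -0.228, 0.0], [0.0, -0.0, -1.0]]
wrist_force: [0.5, 0.5, -2.2]
gripper_width: 0.164
```

Emit:
drive_tool --deltas '[{"dx":0,"dy":0,"dz":0.001,"wx":0,"wy":0,"wz":0},{"dx":0,"dy":0,"dz":0.002,"wx":0,"wy":0,"wz":0},{"dx":0,"dy":0,"dz":0.003,"wx":0,"wy":0,"wz":0},{"dx":0,"dy":0,"dz":0.003,"wx":0,"wy":0,"wz":0}]'

```text
time_s: 23.85
tcp_pos: [0.6382, -0.0039, 0.0952]
ee_rot: [[0.229, -0.973, 0.003], [-0.973, -0.229, -0.001], [0.001, -0.002, -1.0]]
wrist_force: [-2.1, 0.6, 7.6]
gripper_width: 0.157
```

Contact came at the expected height, with beads on ribs 14 mm short of home and 7.6 N. Keep pressing level.

Emit:
drive_tool --deltas '[{"dx":0,"dy":0,"dz":0.001,"wx":0,"wy":0,"wz":0},{"dx":0,"dy":0,"dz":0.002,"wx":0,"wy":0,"wz":0},{"dx":0,"dy":0,"dz":0.0025,"wx":0,"wy":0,"wz":0},{"dx":0,"dy":0,"dz":0.0025,"wx":0,"wy":0,"wz":0}]'

```text
time_s: 24.25
tcp_pos: [0.6386, -0.004, 0.0937]
ee_rot: [[0.23, -0.973, 0.004], [-0.973, -0.23, -0.001], [0.002, -0.004, -1.0]]
wrist_force: [-3.2, 0.5, 11.0]
gripper_width: 0.16
```

Emit:
drive_tool --deltas '[{"dx":0,"dy":0,"dz":0.001,"wx":0,"wy":0,"wz":0},{"dx":0,"dy":0,"dz":0.002,"wx":0,"wy":0,"wz":0},{"dx":0,"dy":0,"dz":0.003,"wx":0,"wy":0,"wz":0},{"dx":0,"dy":0,"dz":0.003,"wx":0,"wy":0,"wz":0}]'

```text
time_s: 24.65
tcp_pos: [0.6376, -0.0041, 0.0882]
ee_rot: [[0.229, -0.973, 0.001], [-0.973, -0.229, -0.0], [0.001, -0.001, -1.0]]
wrist_force: [-0.3, -0.8, 0.9]
gripper_width: 0.157
```

The force dropped, so the beads are passing the ribs. Continue to home.

Emit:
drive_tool --deltas '[{"dx":0,"dy":0,"dz":0.0015,"wx":0,"wy":0,"wz":0},{"dx":0,"dy":0,"dz":0.003,"wx":0,"wy":0,"wz":0},{"dx":0,"dy":0,"dz":0.0045,"wx":0,"wy":0,"wz":0},{"dx":0,"dy":0,"dz":0.006,"wx":0,"wy":0,"wz":0},{"dx":0,"dy":0,"dz":0.006,"wx":0,"wy":0,"wz":0}]'

```text
time_s: 25.15
tcp_pos: [0.6361, -0.0038, 0.0814]
ee_rot: [[0.229, -0.974, -0.003], [-0.974, -0.229, -0.0], [-0.0, 0.003, -1.0]]
wrist_force: [-5.3, 1.6, 4.3]
gripper_width: 0.16
```

Emit:
drive_tool --deltas '[{"dx":0,"dy":0,"dz":0.0015,"wx":0,"wy":0,"wz":0},{"dx":0,"dy":0,"dz":0.003,"wx":0,"wy":0,"wz":0},{"dx":0,"dy":0,"dz":0.0045,"wx":0,"wy":0,"wz":0},{"dx":0,"dy":0,"dz":0.0045,"wx":0,"wy":0,"wz":0}]'

```text
time_s: 25.55
tcp_pos: [0.6361, -0.0039, 0.0812]
ee_rot: [[0.23, -0.973, -0.001], [-0.973, -0.23, -0.001], [0.001, 0.002, -1.0]]
wrist_force: [-12.8, 3.0, 21.2]
gripper_width: 0.161
```

Run:
```python
from ov import *
s,im=snap('wrist','w17')
print(s['tcp_pos'],s['wrist_force'],s['moment'])
cl=cv2.createCLAHE(4,(6,6)).apply(cv2.cvtColor(im,cv2.COLOR_RGB2GRAY))
cv2.imwrite('pics/cl17.png',cv2.resize(cl[48:200,225:420],None,fx=4,fy=4,interpolation=cv2.INTER_CUBIC)[:600])
```

```text
[ 0.6361 -0.0039  0.0812] [-12.7682   3.0368  21.1776] [ 0.8305  3.8453 -0.0967]
```

View pics/cl17.png

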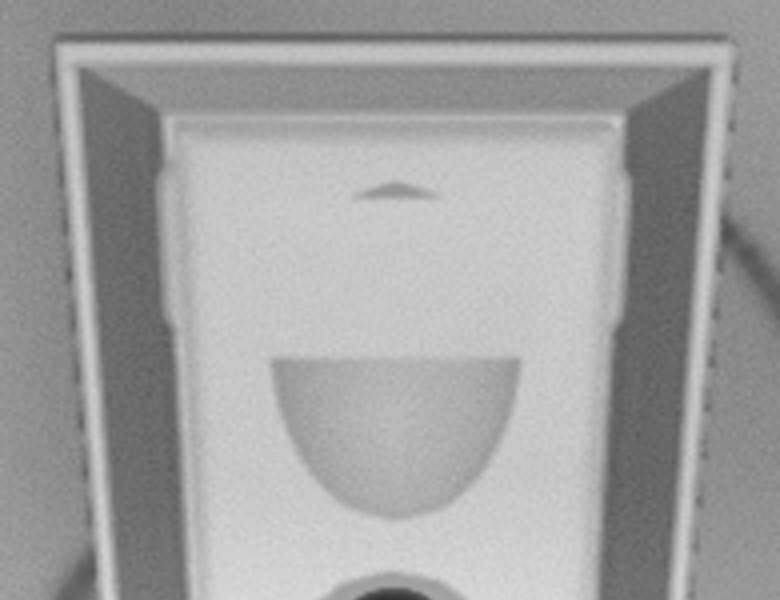

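Solid at 21 N with no further travel. TCP z 0.0812 puts the rim on the flange. I'll ease off, open and retreat.

Emit:
drive_tool --deltas '[{"dx":0,"dy":0,"dz":-0.002,"wx":0,"wy":0,"wz":0},{"dx":0,"dy":0,"dz":-0.004,"wx":0,"wy":0,"wz":0},{"dx":0,"dy":0,"dz":-0.0055,"wx":0,"wy":0,"wz":0},{"dx":0,"dy":0,"dz":-0.0055,"wx":0,"wy":0,"wz":0}]'

```text
time_s: 26.0
tcp_pos: [0.6365, -0.0039, 0.0815]
ee_rot: [[0.228, -0.974, -0.002], [-0.974, -0.228, -0.0], [-0.0, 0.002, -1.0]]
wrist_force: [-3.3, 0.3, 1.3]
gripper_width: 0.154
```

Emit:
drive_tool --deltas '[{"dx":0,"dy":0,"dz":0,"wx":0,"wy":0,"wz":0},{"dx":0,"dy":0,"dz":0,"wx":0,"wy":0,"wz":0},{"dx":0,"dy":0,"dz":0,"wx":0,"wy":0,"wz":0},{"dx":0,"dy":0,"dz":0,"wx":0,"wy":0,"wz":0},{"dx":0,"dy":0,"dz":-0.03,"wx":0,"wy":0,"wz":0},{"dx":0,"dy":0,"dz":-0.07,"wx":0,"wy":0,"wz":0},{"dx":-0.03,"dy":0,"dz":-0.11,"wx":0,"wy":0,"wz":0},{"dx":-0.06,"dy":0,"dz":-0.15,"wx":0,"wy":0,"wz":0},{"dx":-0.06,"dy":0,"dz":-0.16,"wx":0,"wy":0,"wz":0},{"dx":-0.06,"dy":0,"dz":-0.16,"wx":0,"wy":0,"wz":0},{"dx":-0.06,"dy":0,"dz":-0.16,"wx":0,"wy":0,"wz":0}]' --gripper 0.5

```text
time_s: 27.1
tcp_pos: [0.6229, 0.0542, 0.2408]
ee_rot: [[0.228, -0.974, -0.002], [-0.974, -0.228, 0.0], [-0.0, 0.002, -1.0]]
wrist_force: [-0.5, 1.0, -0.7]
gripper_width: 0.5
```

Run:
```python
from ov import *
s,im=snap('wrist','w18')
print(s['tcp_pos'],s['wrist_force'],s['moment'])
c=cam('wrist',s)
h=cv2.cvtColor(cv2.GaussianBlur(im,(0,0),.8).astype(np.float32)/255,cv2.COLOR_RGB2LAB)
g=np.zeros(im.shape[:2],bool);g[20:240,285:355]=h[20:240,285:355,2]>1.9
g=cv2.morphologyEx(g.astype(np.uint8),cv2.MORPH_OPEN,np.ones((3,3)))
for ce,st,ct in blobs(g>0,100): print(ce,st,plane(c,ce,.075))
cl=cv2.createCLAHE(4,(6,6)).apply(cv2.cvtColor(im,cv2.COLOR_RGB2GRAY))
cv2.imwrite('pics/cl18.png',cv2.resize(cl[0:245,220:440],None,fx=2.4,fy=2.4,interpolation=cv2.INTER_CUBIC))
snap('scene','s18');snap('top','t18')
a=np.load('pics/s18.npy')[165:290,300:420];cv2.imwrite('pics/s18c.png',np.clip(cv2.resize(a,None,fx=5,fy=5,interpolation=cv2.INTER_CUBIC).astype(float)*1.4,0,255)[:600,:,::-1])
```

```text
[0.6229 0.0542 0.2408] [-0.4744  0.9628 -0.661 ] [0.0426 0.1817 0.0228]
[324.0803  57.5652] [306  51  35  13 299] [ 0.6518 -0.0775  0.075 ]
[322.8551 132.2439] [317 100  13  66 697] [ 0.6356 -0.0029  0.075 ][ WARN:0@1.229] global loadsave.cpp:1063 imwrite_ Unsupported depth image for selected encoder is fallbacked to CV_8U.
```

View pics/cl18.png

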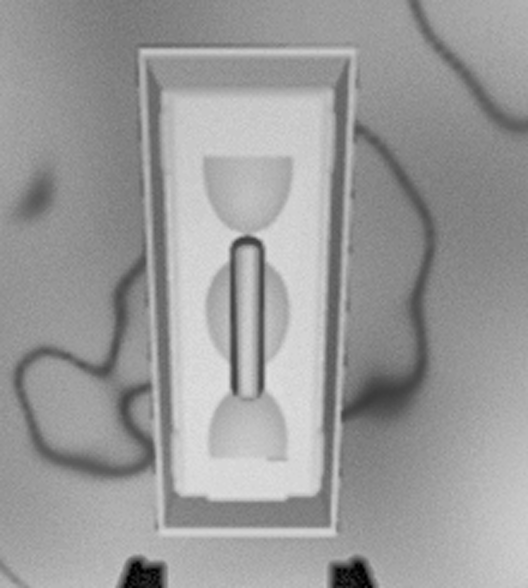

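View pics/s18c.png

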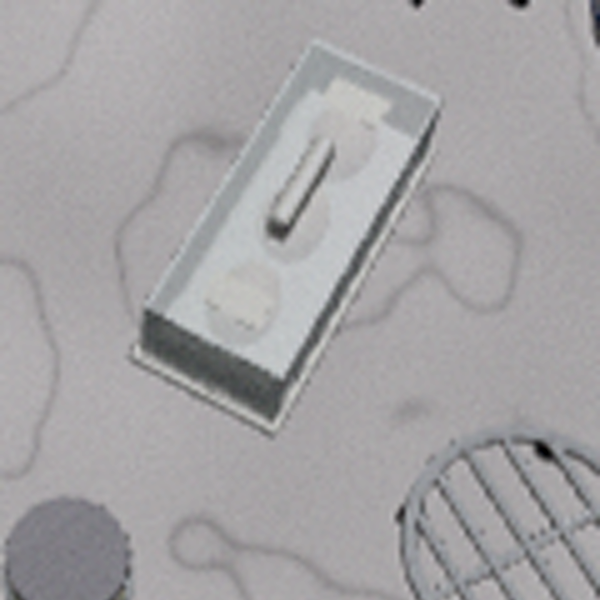

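View pics/w18.png

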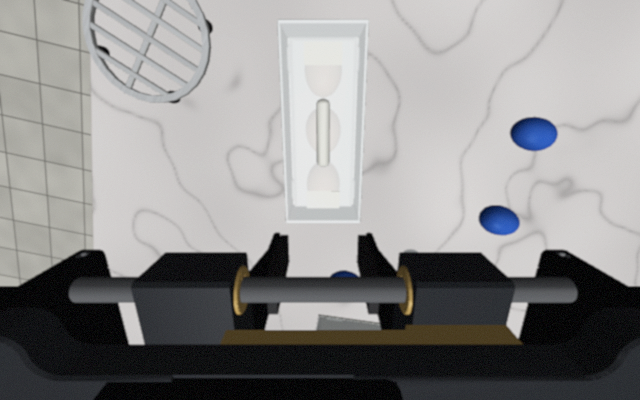

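The images show the lid over all three eggs and flush on the flange at both visible ends. To confirm home height, I'll probe each end with closed fingers.

Emit:
drive_tool --deltas '[{"dx":-0.02,"dy":0,"dz":0.03,"wx":0,"wy":0,"wz":0},{"dx":-0.02,"dy":0,"dz":0.07,"wx":0,"wy":0,"wz":0},{"dx":-0.02,"dy":0,"dz":0.1,"wx":0,"wy":0,"wz":0},{"dx":-0.02,"dy":0,"dz":0.12,"wx":0,"wy":0,"wz":0},{"dx":-0.02,"dy":0,"dz":0.135,"wx":0,"wy":0,"wz":0},{"dx":-0.02,"dy":0,"dz":0.145,"wx":0,"wy":0,"wz":0},{"dx":-0.02,"dy":0,"dz":0.152,"wx":0,"wy":0,"wz":0},{"dx":-0.02,"dy":0,"dz":0.157,"wx":0,"wy":0,"wz":0},{"dx":-0.02,"dy":0,"dz":0.16,"wx":0,"wy":0,"wz":0},{"dx":-0.02,"dy":0,"dz":0.162,"wx":0,"wy":0,"wz":0},{"dx":-0.02,"dy":0,"dz":0.162,"wx":0,"wy":0,"wz":0}]' --gripper 0

```text
time_s: 28.35
tcp_pos: [0.6191, 0.0741, 0.0804]
ee_rot: [[0.229, -0.974, 0.0], [-0.974, -0.229, 0.0], [-0.0, -0.0, -1.0]]
wrist_force: [-0.5, 0.1, -0.2]
gripper_width: 0.003
```

Emit:
drive_tool --deltas '[{"dx":0,"dy":0,"dz":0.0015,"wx":0,"wy":0,"wz":0},{"dx":0,"dy":0,"dz":0.003,"wx":0,"wy":0,"wz":0},{"dx":0,"dy":0,"dz":0.0045,"wx":0,"wy":0,"wz":0},{"dx":0,"dy":0,"dz":0.0055,"wx":0,"wy":0,"wz":0},{"dx":0,"dy":0,"dz":0.0055,"wx":0,"wy":0,"wz":0}]'

```text
time_s: 28.85
tcp_pos: [0.619, 0.0741, 0.0754]
ee_rot: [[0.229, -0.973, 0.0], [-0.973, -0.229, -0.0], [0.0, -0.0, -1.0]]
wrist_force: [-2.1, 1.3, 4.2]
gripper_width: 0.002
```

The +x end is at 75.4 mm on contact, so home. Press it a bit, then lift and do the other end.

Emit:
drive_tool --deltas '[{"dx":0,"dy":0,"dz":0.001,"wx":0,"wy":0,"wz":0},{"dx":0,"dy":0,"dz":0.002,"wx":0,"wy":0,"wz":0},{"dx":0,"dy":0,"dz":0.003,"wx":0,"wy":0,"wz":0},{"dx":0,"dy":0,"dz":0.003,"wx":0,"wy":0,"wz":0}]'

```text
time_s: 29.25
tcp_pos: [0.6191, 0.0741, 0.0752]
ee_rot: [[0.23, -0.973, 0.001], [-0.973, -0.23, -0.001], [0.001, -0.001, -1.0]]
wrist_force: [-6.6, 1.3, 16.9]
gripper_width: 0.004
```

Emit:
drive_tool --deltas '[{"dx":0,"dy":0,"dz":-0.003,"wx":0,"wy":0,"wz":0},{"dx":0,"dy":0,"dz":-0.02,"wx":0,"wy":0,"wz":0},{"dx":0,"dy":0,"dz":-0.06,"wx":0,"wy":0,"wz":0},{"dx":0.04,"dy":0,"dz":-0.06,"wx":0,"wy":0,"wz":0},{"dx":0.08,"dy":0,"dz":-0.06,"wx":0,"wy":0,"wz":0},{"dx":0.12,"dy":0,"dz":-0.06,"wx":0,"wy":0,"wz":0},{"dx":0.16,"dy":0,"dz":-0.06,"wx":0,"wy":0,"wz":0},{"dx":0.16,"dy":0,"dz":-0.05,"wx":0,"wy":0,"wz":0},{"dx":0.16,"dy":0,"dz":-0.03,"wx":0,"wy":0,"wz":0},{"dx":0.16,"dy":0,"dz":-0.015,"wx":0,"wy":0,"wz":0},{"dx":0.16,"dy":0,"dz":-0.009,"wx":0,"wy":0,"wz":0},{"dx":0.16,"dy":0,"dz":-0.009,"wx":0,"wy":0,"wz":0}]'

```text
time_s: 30.45
tcp_pos: [0.6548, -0.0813, 0.0792]
ee_rot: [[0.229, -0.973, -0.003], [-0.973, -0.229, -0.0], [-0.0, 0.003, -1.0]]
wrist_force: [0.7, 0.5, 0.1]
gripper_width: 0.006
```

Emit:
drive_tool --deltas '[{"dx":0,"dy":0,"dz":0.0015,"wx":0,"wy":0,"wz":0},{"dx":0,"dy":0,"dz":0.003,"wx":0,"wy":0,"wz":0},{"dx":0,"dy":0,"dz":0.0045,"wx":0,"wy":0,"wz":0},{"dx":0,"dy":0,"dz":0.006,"wx":0,"wy":0,"wz":0},{"dx":0,"dy":0,"dz":0.006,"wx":0,"wy":0,"wz":0}]'

```text
time_s: 30.95
tcp_pos: [0.6558, -0.0816, 0.0755]
ee_rot: [[0.229, -0.973, 0.001], [-0.973, -0.229, -0.0], [0.0, -0.001, -1.0]]
wrist_force: [-0.3, 0.7, 2.6]
gripper_width: 0.006
```

The other end is also at 75.5 mm. Press it, then retreat.

Emit:
drive_tool --deltas '[{"dx":0,"dy":0,"dz":0.001,"wx":0,"wy":0,"wz":0},{"dx":0,"dy":0,"dz":0.002,"wx":0,"wy":0,"wz":0},{"dx":0,"dy":0,"dz":0.003,"wx":0,"wy":0,"wz":0},{"dx":0,"dy":0,"dz":0.003,"wx":0,"wy":0,"wz":0}]'

```text
time_s: 31.35
tcp_pos: [0.656, -0.0817, 0.0753]
ee_rot: [[0.23, -0.973, 0.002], [-0.973, -0.23, -0.001], [0.001, -0.002, -1.0]]
wrist_force: [-4.9, 1.9, 13.7]
gripper_width: -0.001
```

Emit:
drive_tool --deltas '[{"dx":0,"dy":0,"dz":-0.005,"wx":0,"wy":0,"wz":0},{"dx":0,"dy":0,"dz":-0.03,"wx":0,"wy":0,"wz":0},{"dx":0,"dy":0,"dz":-0.07,"wx":0,"wy":0,"wz":0},{"dx":-0.04,"dy":0,"dz":-0.11,"wx":0,"wy":0,"wz":0},{"dx":-0.08,"dy":0,"dz":-0.15,"wx":0,"wy":0,"wz":0},{"dx":-0.12,"dy":0,"dz":-0.165,"wx":0,"wy":0,"wz":0},{"dx":-0.14,"dy":0,"dz":-0.165,"wx":0,"wy":0,"wz":0},{"dx":-0.14,"dy":0,"dz":-0.165,"wx":0,"wy":0,"wz":0},{"dx":-0.14,"dy":0,"dz":-0.165,"wx":0,"wy":0,"wz":0}]'

```text
time_s: 32.25
tcp_pos: [0.6232, 0.0549, 0.2362]
ee_rot: [[0.229, -0.973, -0.001], [-0.973, -0.229, -0.0], [-0.0, 0.001, -1.0]]
wrist_force: [-0.7, 0.5, -0.0]
gripper_width: 0.007
```

Run:
```python
from ov import *
s,im=snap('wrist','w19')
print(s['time_s'],s['tcp_pos'],s['wrist_force'],s['joint_velocities'])
c=cam('wrist',s)
th=np.deg2rad(103.2);u=np.array([np.cos(th),np.sin(th)]);v=np.array([-u[1],u[0]]);k=np.array([.6373,-.0038])
vis=cv2.resize(np.clip(im*1.2,0,255).astype(np.uint8),None,fx=3,fy=3,interpolation=cv2.INTER_CUBIC)
for z,hx,hy,col in ((.008,118,52,(255,0,0)),(.075,111.5,46.5,(0,0,255))):
    q=[[*(k+u*a/1000+v*b/1000),z] for a,b in ((-hx,-hy),(-hx,hy),(hx,hy),(hx,-hy))]
    for i in range(4):
        A,B=[tuple(map(int,np.round((proj(c,x)+.5)*3-.5))) for x in (q[i],q[(i+1)%4])];cv2.line(vis,A,B,col,1)
cv2.imwrite('pics/ov19.png',vis[0:600,750:1250][:,:,::-1])
t0=np.load('pics/top0.npy').astype(int);s2,t=snap('top','t19')
for nm,(x,y,w) in dict(glass=(234,240,14),jar=(398,142,20),bowl=(187,140,28),spat=(488,195,52),short=(170,230,34)).items():
    print(nm,abs(t[y-w:y+w,x-w:x+w].astype(int)-t0[y-w:y+w,x-w:x+w]).mean().round(2))
```

```text
32.25 [0.6232 0.0549 0.2362] [-0.7326  0.4894 -0.02  ] [-1.5224  0.7645 -0.2137  0.1729 -0.1282 -0.0091]
glass 12.25
jar 12.3
bowl 20.58
spat 12.97
short 28.5
```

View pics/ov19.png

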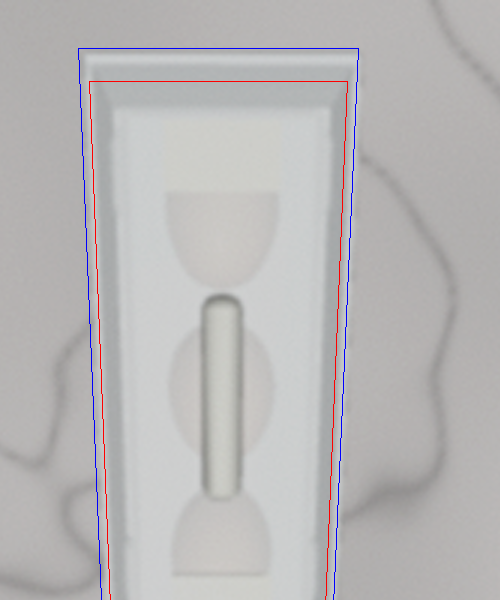

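View pics/t19.png

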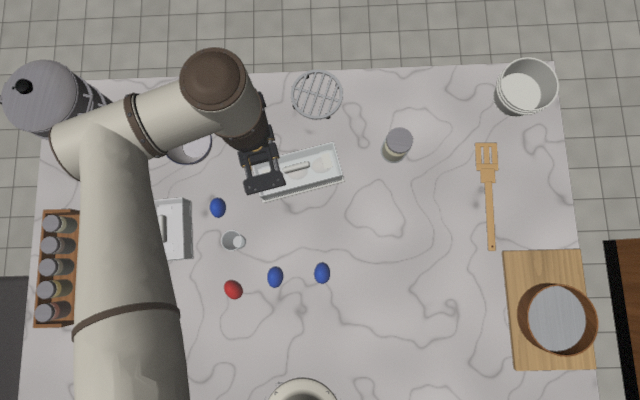

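The lid outline matches the predicted home pose and the bystanders sit where they began. Handing in.

Run:
```python
from station import r,ticket
print(ticket.finish_job())
```

```text
the job is handed in; nothing more can be done
None
```

I put the two brown eggs into the middle and +x wells, set the long lid over the keeper, and pressed it home. I handed the job in at about 32 s of the 72 s allowed; it reports no verdict.

- **Eggs:** before the lid went on, all three eggs measured within about 2 mm of their wells, and the keeper hadn't moved.
- **Lid:** it first stopped at the expected height, 14 mm short of home. It snapped through at about 11 N as last read before it gave. That is below the 16 to 22 N you quoted for both ends at once, and I only read the force at the end of each move, so the peak may have been higher.
- **Both ends home:** afterwards I pressed each end with closed fingers. Contact came at 75.4 mm (+x end) and 75.5 mm (-x end), against 75 mm for home, and neither end gave under 17 N and 14 N. From above, the lid's outline matched where it should sit on the keeper.
- **Other things:** in the last top view, the glass, jar and spatula were where they started, and so were the visible parts of the bowl and the short lid, which the arm partly hid. My automatic before/after comparison was no use because of the arm and lighting, so I checked this by eye.
- **Not remeasured:** I did not measure the keeper's tilt or the eggs' positions again after the lid went on. The eggs looked in place through the lid.

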